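# Tighten the stirrer gearbox's recessed nut and switch the stirrer on

### The job

With the orange-handled socket key, turn the brass nut at the bottom of the gearbox's bore clockwise until it is fully tight against its stop, then stand the key back upright in its wooden holder. Only then turn the speed selector from off three clicks clockwise, without running past the third click, and let go. Leave the other things on the table where they are.

Things in the scene. Friction and masses are not known exactly. Their poses are not given: they have to be found in the camera images.
- gearbox: The curd stirrer's gearbox, fixed: a blue block 130 x 130 x 120 mm on a 150 x 150 x 12 mm grey foot, with a finned grey motor lying along its +x side (it reaches 194 mm from the block's centre, is 97 mm wide, and 123 mm high at its terminal box). Origin: centre of the underside; z up. A round bore opens in the middle of its top.
- bore_mouth (a point): Centre of the bore's mouth, level with the gearbox's top, 120 mm above the table. The bore is upright, 51 mm in diameter and 88 mm deep (flat floor 32 mm above the table); mouth chamfered by 3 mm.
- nut_top (a point): Centre of the top of the brass hexagon nut at the bottom of the bore, 50 mm above the table, 70 mm below the bore's mouth. The nut is 26 mm across flats, 30 mm across corners, 18 mm high (it stands on the bore's floor), its upper 3.5 mm chamfered. The frame turns with the nut: z up, corners along x and every 60 degrees from it.
- nut (a joint): Turn of the nut in rad, growing as it turns clockwise seen from above (tightening). At 1.6 it is fully tight, against a firm stop; it starts slack, between 0.35 and 0.75. It turns on the spot without rising or sinking, stays where it is left, and takes about 0.12 N m to turn.
- key: The long socket key, loose, about 0.35 kg, 156 mm long, standing upright on its socket in the wooden holder. Origin: centre of the socket's open lower end; z up along the shaft, x along the handle bar. From below: a steel hexagon socket 36 mm long, 38.5 mm across flats and 44.5 mm across corners outside; a steel shaft 16 mm in diameter from 36 to 118 mm; an orange bar handle.
- key_mouth (a point): Centre of the socket's open lower end. The hexagon opening is 28.5 mm across flats, 20 mm deep, its corners along x and every 60 degrees: it fits the nut when the key's x lies along the nut's x or a multiple of 60 degrees from it, within about 10 degrees, which is also its play on the nut. Fully on, this end rests on the bore's floor, 18 mm below the nut's top.
- key_handle (a point): Centre of the key's orange bar handle, 137 mm above the socket's lower end. The bar is 90 mm long (x), 12 mm thick (y) and reaches from 118 to 156 mm above the lower end.
- holder: Wooden holder block of the key, fixed to the table, 96 x 96 x 40 mm, with a round pocket 56 mm in diameter and 30 mm deep in its top, mouth chamfered by 3 mm. Origin: centre of the underside.
- holder_floor (a point): Centre of the floor of the holder's pocket, 10 mm above the table; the key stands here.
- control_box: White control box of the stirrer, fixed to the table, 120 x 120 x 70 mm, with the speed selector in the middle of its top and five marks round it (red = off, then black marks that grow longer with the speed). Origin: centre of the underside.
- selector_grip (a point): Centre of the selector's bar grip, on the upright turning axis, 92 mm above the table. The grip is a black bar 52 mm long (x; the end with the white pointer line is +x), 13 mm thick (y), from 80 to 105 mm above the table, on a grey disc 48 mm across. The frame turns with the selector; z up.
- selector (a joint): Turn of the selector in rad, growing as it turns clockwise seen from above. Five click positions 25 degrees (0.436 rad) apart: 0 = off (red mark, where it starts), 0.436, 0.873, 1.309 (third click), 1.745. A spring detent draws it into the nearest one when let go; passing from one to the next takes about 0.035 N m.
- cheese: Bystander, loose: yellow cheese wheel, 110 mm across, 50 mm high. Origin: centre of the underside.
- mould: Bystander, loose: white plastic bowl-shaped cheese mould, 100 mm across, 80 mm high. Origin: centre of the underside.
- wrench: Bystander, loose: steel open wrench lying flat, about 150 mm long. Origin: middle of the tool's underside.
- brush: Bystander, loose: wood-handled brush lying flat, about 180 mm long. Origin: middle of the tool's underside.
- cleaner: Bystander, loose: yellow bottle with a red cap, 66 mm across, 170 mm high. Origin: centre of the underside.
- seal: Bystander, loose: black rubber seal ring, 72 mm across, 10 mm high, lying flat. Origin: centre of the underside.
- small_cheese: Bystander, loose: orange-brown cheese wheel, 80 mm across, 40 mm high. Origin: centre of the underside.
There are look-alikes about, which are no part of the job. Leave any blue or turquoise look-alike of the control_box alone.

How it is judged:
On the way, in this order (a step that is already met when the one before it is completed fails the run):
1. the key's socket is down over the nut (at least 10 mm) (z of key_mouth in the frame of nut_top below -0.01 m and horizontal distance between key_mouth and nut_top below 0.006 m and angle between key's own z axis and vertical below 0.12 rad), for 0.1 s.
2. the nut is fully tight, with the key still on it (all of step 1 and value of joint nut above 1.5 rad), for 0.1 s.
3. the key stands upright on the floor of its holder, let go (horizontal distance between key_mouth and holder_floor below 0.012 m and z of key_mouth in the frame of holder_floor below 0.004 m and angle between key's own z axis and vertical below 0.08 rad and contact force between the fingers and key below 0.1 N and value of joint nut above 1.5 rad), for 0.2 s.
4. the selector is at the third click (value of joint selector between 1.1589 and 1.4589 rad), for 0.2 s.
At the end, for the whole second after the job is handed in: The nut is at its stop (joint above 1.5 of 1.6 rad); the key, let go, stands still and upright (within 0.08 rad) in its holder, its lower end within 4 mm of the pocket floor and 12 mm of its centre; the selector, let go, rests at the third click (1.309 rad, within 0.15) (all of step 3 and all of step 4 and linear speed of key below 0.02 m/s and velocity of joint selector below 0.05 rad/s and contact force between the fingers and control_box below 0.1 N); the robot touches nothing.
It fails at once if the selector is turned (more than 0.3 rad) before the nut is tight and the key is back in its holder (value of joint selector above 0.3 rad and not (value of joint nut above 1.5 rad and (horizontal distance between key_mouth and holder_floor below 0.012 m and z of key_mouth in the frame of holder_floor below 0.004 m and angle between key's own z axis and vertical below 0.08 rad))).
It fails at once if the selector runs past the third click (beyond 1.57 rad) (value of joint selector above 1.57 rad).
It fails at once if a bystander is moved more than 30 mm (distance of any of cheese, mould, wrench, brush, cleaner, seal, small_cheese from where it was at the start of the episode above 0.03 m).
It also fails if it takes over 72 s, if anything falls off the work surface, if the arm or the gripper's body presses on something with over 40 N, if the wrist force passes 120 N, or if a joint passes its speed limit or range.

### The arm

A 7-joint arm with a two-finger parallel gripper is mounted at the origin on the work surface. World frame = base frame: x ahead of the robot, y to its left, z up, the work surface at z = 0. Lengths are in m, angles in rad, forces in N, time in s.
With the tool pointing down it reaches from about 0.4 to 0.875 m from the base axis. Payload 4.4 kg.
Tool frame: the origin (TCP) lies midway between the tips of the shut fingers; the grasp point (between the pads) lies behind it (arm.grip_depth is the z of the grasp point in the tool frame, in m); z points along the fingers, y is the direction in which the jaws open and shut (so a half turn about z gives the same grasp; the last joint's range is limited). The gripper opens to 85 mm and grips with 20 to 120 N. Pads are 22 mm wide; open, the fingers measure 114 mm over their backs; the gripper's body (76 mm by 85 mm) begins 54 mm behind the grasp point. The pads swing forward as they close: fully open they stand 13 mm farther back than shut.
Start: joints at [1.186, 0.628, 0.038, 1.517, -0.027, 0.996, -0.02], TCP at [0.204, -0.617, 0.231] pointing down, gripper open.
Joint ranges: [-3.06, 3.06], [-0.37, 2.12], [-1.25, 1.32], [0.18, 2.47], [-1.1, 4.24], [0.23, 1.98], [-2.94, 2.94]. Speed limits (rad/s): [2.57, 2.57, 3.14, 3.14, 3.14, 3.14, 3.14].

### API

Orientations are given as a 3x3 rotation matrix whose columns are the frame's x, y, z axes.
In Python, from plant import arm gives the robot as it stands.
- The arm moves only by the tool apply_moves, never from a script. Its argument "series" is a list of rows, each an object with "xyz": the shift along the tool's x, y, z in mm, a list of three; "twist": the turn about the tool's z in degrees. A call has 1 to 20 rows; each row shifts and turns the commanded pose from where the row before left it, along the tool's axes as they then stand; what a row does not reach is not made up. A row lasts 1/12 s, in which the tool goes at most 41.7 mm and 7.16 degrees, less where a joint would pass 70% of its speed; a pose out of reach is approached as far as the arm can. A call with a gripper value outside its range is refused whole. "fingers" is the opening, from 0 (shut) to 1 (fully open), set as the call begins (left out, the last holds). The fingers move at their own pace and stop on an object; the grip force is fixed at half the most. Time passes only in rows, so rows that do not move let the fingers close. It gives the time, the measured TCP pose, the force and the opening at its end, in the units of the state.
- arm.read_state(): the state, without advancing time (a new reading comes with each control period).
- arm.camera(name): name is "scene" or "side" or "wrist"; returns a dict with "img" (420x560x3 uint8, blue, green, red), "fx", "fy", "cx", "cy" (pixels), "R" (3x3) and "t" (3): a world point X has camera coordinates R X + t; the wrist camera has in their place "mount" (4x4, takes a point from camera to tool coordinates, whose origin is the TCP and whose axes are the flange's). Camera axes: x right, y down, z forward; pixel columns grow to the right and rows downward; lengths in m; the calibration is good to about 2 mm. The wrist camera is an equidistant fisheye: a pixel r from the principal point sees the ray r / f radians off the axis. A picture is of the moment at which its call begins: read the wrist's pose just before it. There is no depth.
- arm.close_job(): hands the job in, once; it reports no verdict.
The state is a dict: "time": time; "qpos": joint angles; "qvel": joint speeds; "joint_torque": joint torques, N m; "eef_pos": TCP position; "tool_rot": TCP orientation; "contact_force": force on the tool from outside, world axes, zero at the start; "moment": the same for the moment, N m; "width": finger opening in m.
Only numpy, scipy, OpenCV 4.12 (cv2) and the standard library are available. Lean on these libraries where they do the work, as an engineer would, in place of code of your own. Each camera call takes 0.05 s, during which the arm holds its last target. There are 200 camera calls.

## Working session

There is one attempt and no reset: what is moved stays moved. The work goes in short steps, Python scripts to look and compute and a tool call to move; the robot and the scene stay as the last step left them, time stands still between calls to the robot, and variables do not carry over. Pictures are saved under pics/ and viewed, about 8 in all and at most 12, crops included, and the job is handed in when it is done.

Besides the shell and the picture viewer there is one more tool, called as name(argument=value, ...), one argument or row to a line, values as JSON. apply_moves: Moves the arm, as the interface text tells. Its arguments: {"type":"object","properties":{"series":{"type":"array"},"fingers":{"type":"number"}},"required":["series"]}

```bash
mkdir -p pics; ls; cat > h.py <<'E'
from plant import arm
import numpy as np, cv2
def snap(n,f):
    s=arm.read_state(); c=arm.camera(n); cv2.imwrite('pics/'+f,c['img']); 
    np.save('pics/'+f+'.npy',{'s':s,'c':c},allow_pickle=True); return s,c
def load(f): return np.load('pics/'+f+'.npy',allow_pickle=True).item()
def ray(d,u,v):
    c=d['c'];s=d['s']
    x=np.array([(u-c['cx'])/c['fx'],(v-c['cy'])/c['fy']])
    if 'mount' in c:
        th=np.linalg.norm(x); r=np.r_[np.sin(th)*x/max(th,1e-9),np.cos(th)]
        M=np.array(c['mount']); R=np.array(s['tool_rot']);
        return R@M[:3,3]+np.array(s['eef_pos']), R@M[:3,:3]@r
    R=np.array(c['R']);t=np.array(c['t']); return -R.T@t, R.T@np.r_[x,1]
def at_z(d,u,v,z):
    o,r=ray(d,u,v); return o+r*(z-o[2])/r[2]
E
python3 - <<'E'
from h import *
a=[snap(n,n+'0.png')[1]['img'] for n in('scene','side','wrist')]
s=arm.read_state(); print({k:np.round(v,3).tolist() for k,v in s.items()}, arm.grip_depth)
for n in('scene','side','wrist'):
    c=load(n+'0.png')['c']; print(n,{k:np.round(v,3).tolist() for k,v in c.items() if k!='img'})
E
```

```text
pics
{'time': 0.15, 'qpos': [1.186, 0.629, 0.038, 1.518, -0.027, 0.996, -0.02], 'qvel': [0.0, -0.002, -0.001, -0.003, 0.0, -0.002, 0.001], 'joint_torque': [0.001, -56.38, 1.227, -19.365, 0.011, 0.007, -0.0], 'eef_pos': [0.204, -0.617, 0.231], 'tool_rot': [[0.95, 0.313, -0.0], [0.313, -0.95, 0.001], [-0.0, -0.001, -1.0]], 'contact_force': [-0.03, -0.385, -0.235], 'moment': [0.031, -0.037, -0.009], 'width': 0.085} -0.0187
scene {'fx': 527.993, 'fy': 527.993, 'cx': 267.145, 'cy': 210.492, 'R': [[0.641, 0.767, 0.023], [0.446, -0.348, -0.824], [-0.624, 0.539, -0.566]], 't': [-0.356, -0.123, 2.079]}
side {'fx': 512.142, 'fy': 512.142, 'cx': 278.3, 'cy': 208.277, 'R': [[-0.77, -0.638, -0.006], [-0.466, 0.57, -0.677], [0.435, -0.519, -0.736]], 't': [0.44, 0.291, 1.592]}
wrist {'fx': 325.192, 'fy': 325.192, 'cx': 282.758, 'cy': 210.634, 'mount': [[-0.0, -0.947, -0.321, 0.082], [1.0, 0.0, -0.001, 0.001], [0.001, -0.321, 0.947, -0.142], [0.0, 0.0, 0.0, 1.0]]}
```

View pics/scene0.png

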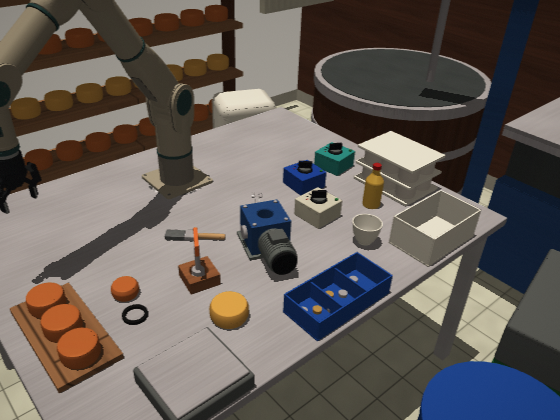

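View pics/side0.png

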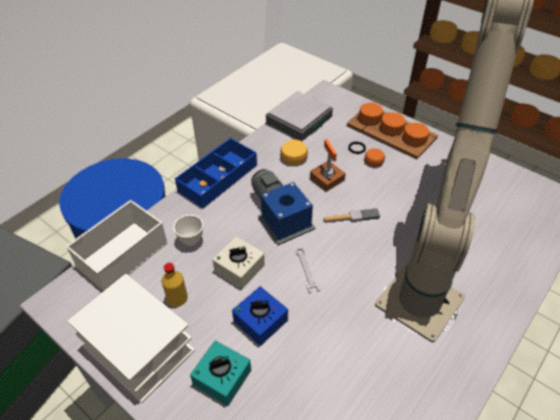

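The scene shows three control boxes: white at (318,207), blue (304,176) and turquoise (334,157). I choose the white one. There is one orange-handled key in its wooden holder at (198,265), and one gearbox at (265,228). Next is a close crop of these.

```bash
python3 - <<'E'
from h import *
def crop(f,u,v,w,h,W,H): 
    return cv2.resize(load(f)['c']['img'][v:v+h,u:u+w],(W,H),interpolation=cv2.INTER_CUBIC)
# each 5x or 4x : tiles 400x300 (100x75 at 4x)
A=crop('scene0.png',160,220,100,75,400,300);B=crop('scene0.png',235,180,110,82,400,300)
C=crop('side0.png',285,130,100,75,400,300);D=crop('side0.png',205,180,120,90,400,300)
cv2.imwrite('pics/crop0.png',np.vstack([np.hstack([A,B]),np.hstack([C,D])]))
E
```

```text
(no output)
```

View pics/crop0.png

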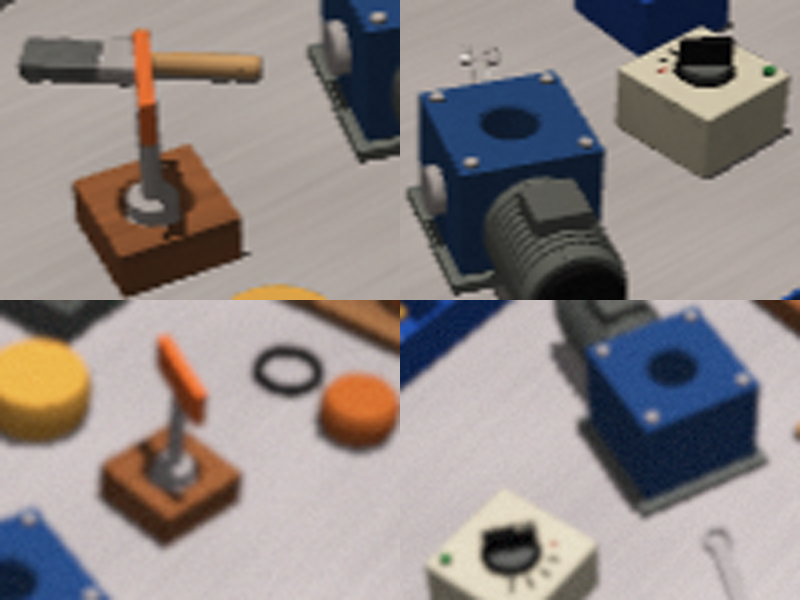

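```bash
cat >> h.py <<'E'
def tri(d1,p1,d2,p2):
    A=[];b=[]
    for d,p in((d1,p1),(d2,p2)):
        o,r=ray(d,*p); r=r/np.linalg.norm(r); P=np.eye(3)-np.outer(r,r); A.append(P);b.append(P@o)
    return np.linalg.lstsq(np.vstack(A),np.hstack(b),rcond=None)[0]
E
python3 - <<'E'
from h import *
s=load('scene0.png');d=load('side0.png')
for n,p,q,z in (('bore',(265.3,213.6),(286.6,200.1),.12),('sel',(319.2,194.3),(237.4,252),.095),('handle',(196.5,242),(330.3,149.5),.147)):
    print(n,at_z(s,*p,z).round(3),at_z(d,*q,z).round(3),tri(s,p,d,q).round(3))
A=lambda u,v:(160+u/4,220+v/4); C=lambda u,v:(285+u/4,130+(v-300)/4)
for p in((190,148),(75,188),(118,255),(243,225)): print('holder',at_z(s,*A(*p),.04).round(3))
for p in((172,430),(100,482),(165,515),(240,480)): print('holderC',at_z(d,*C(*p),.04).round(3))
print('bar',at_z(s,*A(142,32),.166).round(3),at_z(s,*A(146,108),.166).round(3),at_z(d,*C(160,338),.166).round(3),at_z(d,*C(204,390),.166).round(3))
B=lambda u,v:(235+(u-400)/3.636,180+v/3.636)
for p in((420,97),(550,75),(604,150),(470,178)): print('gb',at_z(s,*B(*p),.12).round(3))
for p in((617,90),(790,82),(710,130)): print('box',at_z(s,*B(*p),.07).round(3))
E
```

```text
bore [0.528 0.012 0.12 ] [0.524 0.013 0.12 ] [0.525 0.012 0.118]
sel [0.526 0.258 0.095] [0.517 0.267 0.095] [0.52  0.264 0.09 ]
handle [ 0.546 -0.261  0.147] [ 0.544 -0.265  0.147] [ 0.545 -0.262  0.148]
holder [ 0.511 -0.204  0.04 ]
holder [ 0.496 -0.298  0.04 ]
holder [ 0.579 -0.313  0.04 ]
holder [ 0.608 -0.224  0.04 ]
holderC [ 0.573 -0.302  0.04 ]
holderC [ 0.583 -0.201  0.04 ]
holderC [ 0.51  -0.204  0.04 ]
holderC [ 0.483 -0.286  0.04 ]
bar [ 0.509 -0.239  0.166] [ 0.585 -0.286  0.166] [ 0.58  -0.279  0.166] [ 0.507 -0.245  0.166]
gb [ 0.448 -0.027  0.12 ]
gb [0.492 0.088 0.12 ]
gb [0.61  0.049 0.12 ]
gb [ 0.57  -0.068  0.12 ]
box [0.495 0.173 0.07 ]
box [0.587 0.313 0.07 ]
box [0.597 0.196 0.07 ]
```

apply_moves(
  series=[
    {"xyz": [31.1, -16.5, -4.9], "twist": 0},
    {"xyz": [31.1, -16.5, -4.9], "twist": 0},
    {"xyz": [31.1, -16.5, -4.9], "twist": 0},
    {"xyz": [31.1, -16.5, -4.9], "twist": 0},
    {"xyz": [31.1, -16.5, -4.9], "twist": 0},
    {"xyz": [31.1, -16.5, -4.9], "twist": 0},
    {"xyz": [31.1, -16.5, -4.9], "twist": 0},
    {"xyz": [31.1, -16.5, -4.9], "twist": 0},
    {"xyz": [31.1, -16.5, -4.9], "twist": 0},
    {"xyz": [31.1, -16.5, -4.9], "twist": 0},
    {"xyz": [31.1, -16.5, -4.9], "twist": 0},
    {"xyz": [31.1, -16.5, -4.9], "twist": 0},
    {"xyz": [31.1, -16.5, -4.9], "twist": 0},
    {"xyz": [31.1, -16.5, -4.9], "twist": 0},
    {"xyz": [0, 0, 0], "twist": 6.7},
    {"xyz": [0, 0, 0], "twist": 6.7},
    {"xyz": [0, 0, 0], "twist": 6.7},
    {"xyz": [0, 0, 0], "twist": 6.7},
    {"xyz": [0, 0, 0], "twist": 6.7},
    {"xyz": [0, 0, 0], "twist": 6.7},
  ],
  fingers=1,
)

```text
time: 1.82
eef_pos: [0.5446, -0.2613, 0.2996]
tool_rot: [[0.925, -0.379, -0.001], [-0.379, -0.925, 0.0], [-0.001, -0.0, -1.0]]
contact_force: [0.4, 0.3, -1.0]
width: 0.0852
```

```bash
python3 - <<'E'
from h import *
s,c=snap('wrist','w1.png'); print(s['time'],s['eef_pos'].round(4) if hasattr(s['eef_pos'],'round') else s['eef_pos'],np.round(s['tool_rot'],3).tolist(),np.round(s['qpos'],3))
E
```

```text
1.8167 [ 0.5446 -0.2613  0.2996] [[0.925, -0.379, -0.001], [-0.379, -0.925, 0.0], [-0.001, -0.0, -1.0]] [ 0.282  0.501  0.188  1.565 -0.102  1.085 -1.464]
```

View pics/w1.png

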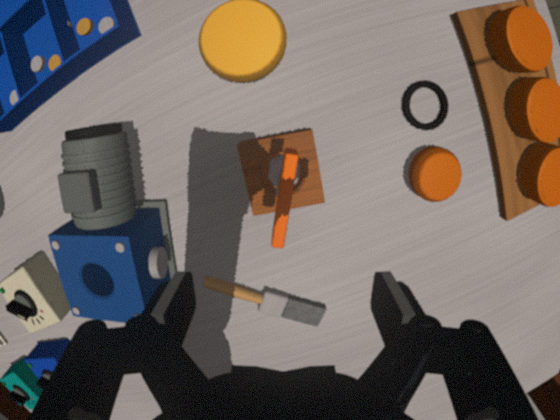

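The wrist view shows the key handle bar running from about (291,152) to (278,246), with the holder around (282,172). The gearbox bore is at (97,278). The bystanders are clear of the key.

```bash
python3 - <<'E'
from h import *
d=load('w1.png')
a=at_z(d,291,153,.166);b=at_z(d,278,246,.166)
print(a.round(4),b.round(4),((a+b)/2).round(4),np.linalg.norm(a-b),np.degrees(np.arctan2(*(a-b)[1::-1])))
P=[at_z(d,*p,.04)for p in((239,143),(312,129),(325,203),(254,215))]; print(np.round(P,3),np.mean(P,0).round(4))
print(at_z(d,97,280,.12).round(4))
R=np.array(d['s']['tool_rot']);print((R.T@(np.array([.597,-.027,.2])-d['s']['eef_pos'])*1000).round(1))
i=d['c']['img'][130:260,230:335];print(i.shape)
m=cv2.inRange(cv2.cvtColor(d['c']['img'],cv2.COLOR_BGR2HSV),(3,190,120),(16,255,255));m[:,:265]=0;m[:140]=0;m[260:]=0;m[:,305:]=0
print(cv2.minAreaRect(cv2.findNonZero(m)))
E
```

```text
[ 0.5796 -0.2841  0.166 ] [ 0.5037 -0.2407  0.166 ] [ 0.5416 -0.2624  0.166 ] 0.08740843031974918 -29.794137804216845
[[ 0.597 -0.225  0.04 ]
 [ 0.579 -0.315  0.04 ]
 [ 0.484 -0.296  0.04 ]
 [ 0.503 -0.204  0.04 ]] [ 0.5408 -0.2602  0.04  ]
[0.5231 0.0084 0.12  ]
[ -40.2 -236.6   99.6]
(130, 105, 3)
((283.4840087890625, 199.5880126953125), (13.684738159179688, 94.3620834350586), 10.30484676361084)
```

apply_moves(
  series=[
    {"xyz": [-5, -29.6, 12.5], "twist": 0},
    {"xyz": [-5, -29.6, 12.5], "twist": 0},
    {"xyz": [-5, -29.6, 12.5], "twist": 0},
    {"xyz": [-5, -29.6, 12.5], "twist": 0},
    {"xyz": [-5, -29.6, 12.5], "twist": 0},
    {"xyz": [-5, -29.6, 12.5], "twist": 0},
    {"xyz": [-5, -29.6, 12.5], "twist": 0},
    {"xyz": [-5, -29.6, 12.5], "twist": 0},
    {"xyz": [0, 0, 0], "twist": -7},
    {"xyz": [0, 0, 0], "twist": -7},
    {"xyz": [0, 0, 0], "twist": -7},
    {"xyz": [0, 0, 0], "twist": -7},
    {"xyz": [0, 0, 0], "twist": -7},
    {"xyz": [0, 0, 0], "twist": -7},
    {"xyz": [0, 0, 0], "twist": -7},
    {"xyz": [0, 0, 0], "twist": -7},
    {"xyz": [0, 0, 0], "twist": -7},
    {"xyz": [0, 0, 0], "twist": -7},
    {"xyz": [0, 0, 0], "twist": -7},
    {"xyz": [0, 0, 0], "twist": -7},
  ],
)

```text
time: 3.53
eef_pos: [0.5961, -0.0269, 0.1998]
tool_rot: [[0.461, 0.887, -0.0], [0.887, -0.461, 0.0], [-0.0, -0.0, -1.0]]
contact_force: [0.8, 1.3, 0.1]
width: 0.0855
```

apply_moves(
  series=[
    {"xyz": [0, 0, 0], "twist": -7},
    {"xyz": [0, 0, 0], "twist": -7},
    {"xyz": [0, 0, 0], "twist": -7},
    {"xyz": [0, 0, 0], "twist": -7},
    {"xyz": [0, 0, 0], "twist": -7},
    {"xyz": [0, 0, 0], "twist": -7},
    {"xyz": [0, 0, 0], "twist": -7},
    {"xyz": [0, 0, 0], "twist": -7},
    {"xyz": [0, 0, 0], "twist": -7},
    {"xyz": [0, 0, 0], "twist": -7},
    {"xyz": [0, 0, 0], "twist": -7},
    {"xyz": [0, 0, 0], "twist": -7},
    {"xyz": [0, 0, 0], "twist": -4.8},
  ],
)

```text
time: 4.62
eef_pos: [0.5961, -0.0271, 0.1998]
tool_rot: [[-0.877, 0.48, -0.0], [0.48, 0.877, 0.0], [0.0, 0.0, -1.0]]
contact_force: [0.4, 0.0, -0.2]
width: 0.0853
```

```bash
python3 - <<'E'
from h import *
s,c=snap('wrist','w2.png'); print(s['time'],s['eef_pos'].round(4),np.round(s['tool_rot'],3).tolist(),np.round(s['qpos'],3))
d=load('w2.png'); i=c['img']
# project expected bore
M=np.array(c['mount']);R=np.array(s['tool_rot']);p=np.linalg.inv(M)@np.r_[R.T@(np.array([.524,.011,.05])-s['eef_pos']),1]
th=np.arctan2(np.hypot(p[0],p[1]),p[2]);k=th/np.hypot(p[0],p[1]);u,v=c['cx']+c['fx']*k*p[0],c['cy']+c['fy']*k*p[1];print(u,v)
u0,v0=int(u)-50,int(v)-40;print(u0,v0)
t=i[v0:v0+80,u0:u0+100]; t=cv2.resize(t,(800,640),interpolation=cv2.INTER_CUBIC)[20:620]
cv2.imwrite('pics/w2c.png',cv2.convertScaleAbs(t,alpha=1.6,beta=10))
E
```

```text
4.6167 [ 0.5961 -0.0271  0.1998] [[-0.877, 0.48, -0.0], [0.48, 0.877, 0.0], [0.0, 0.0, -1.0]] [ 0.416  0.669 -0.687  1.693  0.5    0.962  0.612]
282.44521011400695 105.66782975259511
232 65
```

View pics/w2c.png

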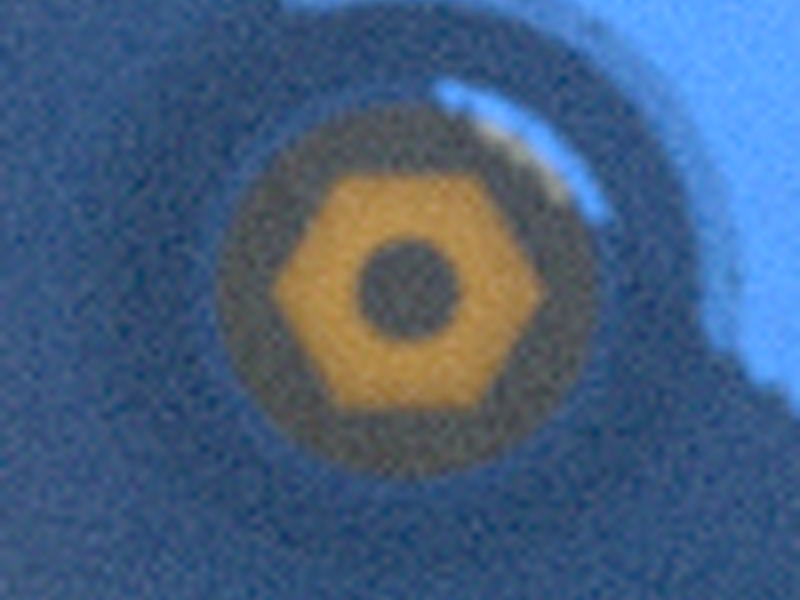

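The nut is centred at full-image pixel (283,104). Its corners lie along image left-right, which is the tool's y axis, so the headings are 61.3° plus multiples of 60°. The bore floor is concentric with the nut.

```bash
python3 - <<'E'
from h import *
d=load('w2.png');s=d['s']
n=at_z(d,283,104,.05);print(n.round(4),at_z(d,283.1,103.75,.032).round(4))
a=at_z(d,232+272/8,65+312/8,.05);b=at_z(d,232+545/8,65+312/8,.05);print(np.degrees(np.arctan2(*(b-a)[1::-1])),np.linalg.norm(a-b))
R=np.array(s['tool_rot']);print((R.T@(np.array([.542,-.262,.22])-s['eef_pos'])*1000).round(1))
E
```

```text
[0.5229 0.0121 0.05  ] [0.5228 0.0124 0.032 ]
61.33042103246065 0.030060301775311476
[ -65.2 -232.   -20.2]
```

apply_moves(
  series=[
    {"xyz": [-8.2, -29, -5], "twist": 0.8},
    {"xyz": [-8.2, -29, -5], "twist": 0},
    {"xyz": [-8.2, -29, -5], "twist": 0},
    {"xyz": [-8.2, -29, -5], "twist": 0},
    {"xyz": [-8.2, -29, 0], "twist": 0},
    {"xyz": [-8.2, -29, 0], "twist": 0},
    {"xyz": [-8.2, -29, 0], "twist": 0},
    {"xyz": [-8.2, -29, 0], "twist": 0},
    {"xyz": [0, 0, 0], "twist": 0},
    {"xyz": [0, 0, 0], "twist": 0},
  ],
)

```text
time: 5.5
eef_pos: [0.5366, -0.2633, 0.2194]
tool_rot: [[-0.864, 0.503, -0.001], [0.503, 0.864, -0.0], [0.0, -0.001, -1.0]]
contact_force: [-0.5, 1.1, -0.4]
width: 0.0855
```

```bash
python3 - <<'E'
from h import *
s,c=snap('wrist','w3.png'); print(s['time'],s['eef_pos'].round(4),np.round(s['tool_rot'],3).tolist(),np.round(s['qpos'],3))
cv2.imwrite('pics/w3c.png',cv2.resize(c['img'][60:360,140:440],(600,600),interpolation=cv2.INTER_CUBIC))
E
```

```text
5.5 [ 0.5366 -0.2633  0.2194] [[-0.864, 0.503, -0.001], [0.503, 0.864, -0.0], [0.0, -0.001, -1.0]] [ 0.838  0.651 -0.707  1.669  0.486  1.005  1.008]
```

View pics/w3c.png

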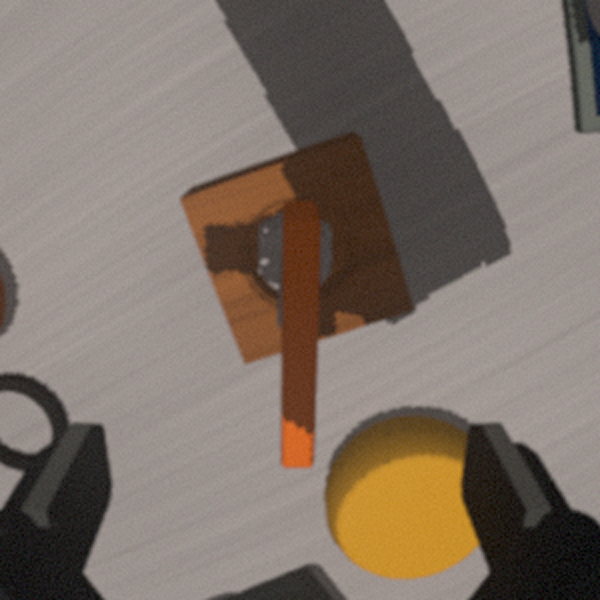

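```bash
python3 - <<'E'
from h import *
d=load('w3.png');s=d['s'];R=np.array(s['tool_rot'])
def T(u,v,z): return (R.T@(at_z(d,140+u/2,60+v/2,z)-s['eef_pos'])*1000).round(1)
for p in((283,466),(313,466),(283,205),(319,205),(302,205)): print(p,T(*p,.166))
P=[at_z(d,140+u/2,60+v/2,.04) for u,v in((182,198),(358,138),(412,310),(246,362))];print(np.mean(P,0).round(4))
E
```

```text
(283, 466) [-45.1  -1.9  53.4]
(313, 466) [-45.1   8.8  53.4]
(283, 205) [47.5 -1.7 53.4]
(319, 205) [47.5  9.2 53.4]
(302, 205) [47.5  4.  53.4]
[ 0.5407 -0.2584  0.04  ]
```

The bar is centred at about 0 mm in tool x and +3.6 mm in tool y, and it is aligned with the tool. I descend and grip.

apply_moves(
  series=[
    {"xyz": [0, 3.6, 0], "twist": 0},
    {"xyz": [0, 0, 21.5], "twist": 0},
    {"xyz": [0, 0, 21.5], "twist": 0},
    {"xyz": [0, 0, 21.5], "twist": 0},
    {"xyz": [0, 0, 21.5], "twist": 0},
    {"xyz": [0, 0, 0], "twist": 0},
    {"xyz": [0, 0, 0], "twist": 0},
  ],
)

```text
time: 6.13
eef_pos: [0.5396, -0.2556, 0.1335]
tool_rot: [[-0.868, 0.497, -0.001], [0.497, 0.868, 0.002], [0.002, 0.001, -1.0]]
contact_force: [-0.1, -1.6, 0.3]
width: 0.085
```

apply_moves(
  series=[
    {"xyz": [0, 0, 0], "twist": 0},
    {"xyz": [0, 0, 0], "twist": 0},
    {"xyz": [0, 0, 0], "twist": 0},
    {"xyz": [0, 0, 0], "twist": 0},
    {"xyz": [0, 0, 0], "twist": 0},
    {"xyz": [0, 0, 0], "twist": 0},
    {"xyz": [0, 0, 0], "twist": 0},
    {"xyz": [0, 0, 0], "twist": 0},
    {"xyz": [0, 0, 0], "twist": 0},
    {"xyz": [0, 0, 0], "twist": 0},
  ],
  fingers=0,
)

```text
time: 6.97
eef_pos: [0.5396, -0.258, 0.1343]
tool_rot: [[-0.866, 0.499, 0.0], [0.499, 0.866, -0.001], [-0.001, -0.0, -1.0]]
contact_force: [-0.9, -1.1, 4.9]
width: 0.0112
```

apply_moves(
  series=[
    {"xyz": [0, 0, -15], "twist": 0},
    {"xyz": [0, 0, -28], "twist": 0},
    {"xyz": [0, 0, -28], "twist": 0},
    {"xyz": [0, 0, -28], "twist": 0},
    {"xyz": [0, 0, -28], "twist": 0},
    {"xyz": [16.6, 25.1, 0], "twist": 0},
    {"xyz": [16.6, 25.1, 0], "twist": 0},
    {"xyz": [16.6, 25.1, 0], "twist": 0},
    {"xyz": [16.6, 25.1, 0], "twist": 0},
    {"xyz": [16.6, 25.1, 0], "twist": 0},
    {"xyz": [16.6, 25.1, 0], "twist": 0},
    {"xyz": [16.6, 25.1, 0], "twist": 0},
    {"xyz": [16.6, 25.1, 0], "twist": 0},
    {"xyz": [16.6, 25.1, 0], "twist": 0},
    {"xyz": [0, 0, 0], "twist": 5.74},
    {"xyz": [0, 0, 0], "twist": 5.74},
    {"xyz": [0, 0, 0], "twist": 5.74},
    {"xyz": [0, 0, 0], "twist": 5.74},
    {"xyz": [0, 0, 0], "twist": 5.74},
    {"xyz": [0, 0, 0], "twist": 0},
  ],
)

```text
time: 8.63
eef_pos: [0.5217, 0.0129, 0.2599]
tool_rot: [[-0.519, 0.855, -0.002], [0.855, 0.519, -0.0], [0.001, -0.002, -1.0]]
contact_force: [-0.5, 0.2, -4.1]
width: 0.0108
```

apply_moves(
  series=[
    {"xyz": [0, 0, 0], "twist": 0},
    {"xyz": [0, 0, 0], "twist": 0},
  ],
)

```text
time: 8.8
eef_pos: [0.5222, 0.0128, 0.2604]
tool_rot: [[-0.523, 0.852, -0.001], [0.852, 0.523, 0.0], [0.001, -0.001, -1.0]]
contact_force: [-0.2, -0.4, -3.2]
width: 0.0111
```

```bash
python3 - <<'E'
from h import *
s,c=snap('scene','s4.png');s2,c2=snap('side','d4.png');s3,c3=snap('wrist','w4.png'); print(s['time'],s3['eef_pos'].round(4),np.round(s3['tool_rot'],4).tolist(),np.round(s3['qpos'],3),s3['width'])
s=s3;R=s['tool_rot'];print((R.T@(np.array([.5229,.0121,.25])-s['eef_pos'])*1000).round(1),np.degrees(np.arctan2(R[1,0],R[0,0])))
def pr(c,X):
    p=np.array(c['R'])@X+c['t'];return (c['cx']+c['fx']*p[0]/p[2],c['cy']+c['fy']*p[1]/p[2])
X=np.array([.5229,.0121,.13]);print(pr(c,X),pr(c2,X))
def z(c):
    u,v=map(int,pr(c,X+[0,0,.06]));print(u,v);return cv2.resize(c['img'][v-50:v+50,u-33:u+33],(396,600),interpolation=cv2.INTER_CUBIC)
cv2.imwrite('pics/c4.png',np.hstack([z(c),z(c2)]))
E
```

```text
8.8 [0.5225 0.0127 0.2606] [[-0.5218, 0.8531, -0.0007], [0.8531, 0.5218, 0.0003], [0.0006, -0.0004, -1.0]] [ 0.353  0.47  -0.628  1.821  0.33   0.958  0.133] 0.011069271580856509
[-0.8  0.1 10.6] 121.45038390643772
(np.float64(264.4843150610295), np.float64(210.26471544164468)) (np.float64(286.90063706298434), np.float64(198.07371132655655))
264 194
287 185
```

View pics/c4.png

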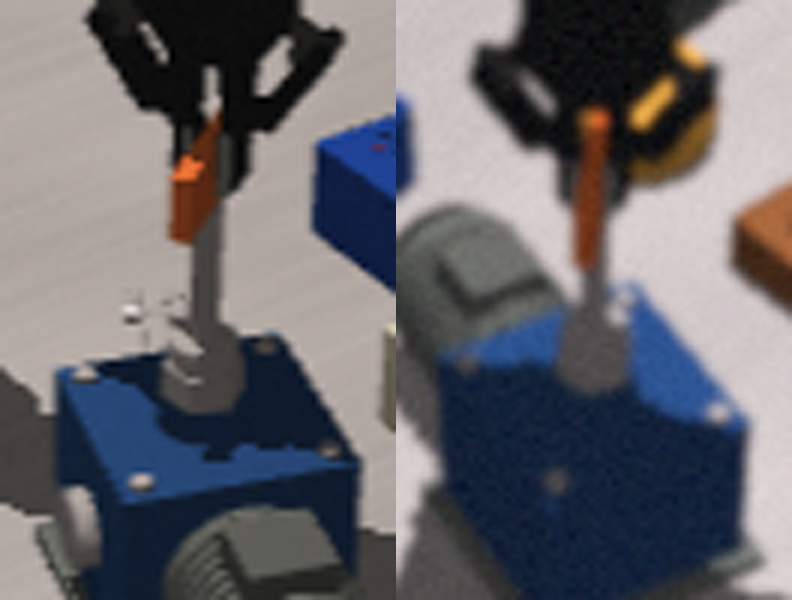

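The key hangs upright. Its socket end is at scene (264.8,209.8) and side (287,198.8), both within 1 px of the bore axis. I lower it.

apply_moves(
  series=[
    {"xyz": [-0.5, 0, 10], "twist": 0},
    {"xyz": [0, 0, 12], "twist": 0},
    {"xyz": [0, 0, 12], "twist": 0},
    {"xyz": [0, 0, 12], "twist": 0},
    {"xyz": [0, 0, 12], "twist": 0},
    {"xyz": [0, 0, 12], "twist": 0},
    {"xyz": [0, 0, 10], "twist": 0},
    {"xyz": [0, 0, 0], "twist": 0},
    {"xyz": [0, 0, 0], "twist": 0},
  ],
)

```text
time: 9.7
eef_pos: [0.5226, 0.0123, 0.1803]
tool_rot: [[-0.521, 0.854, -0.001], [0.854, 0.521, 0.0], [0.001, -0.001, -1.0]]
contact_force: [0.4, -0.0, -3.3]
width: 0.0112
```

apply_moves(
  series=[
    {"xyz": [0, 0, 4], "twist": 0},
    {"xyz": [0, 0, 4], "twist": 0},
    {"xyz": [0, 0, 4], "twist": 0},
    {"xyz": [0, 0, 0], "twist": 0},
  ],
)

```text
time: 10.03
eef_pos: [0.5229, 0.013, 0.1686]
tool_rot: [[-0.521, 0.854, 0.0], [0.854, 0.521, 0.001], [0.001, 0.001, -1.0]]
contact_force: [0.2, 0.8, -4.9]
width: 0.0112
```

apply_moves(
  series=[
    {"xyz": [0, 0, 4], "twist": 0},
    {"xyz": [0, 0, 4], "twist": 0},
    {"xyz": [0, 0, 2], "twist": 0},
    {"xyz": [0, 0, 0], "twist": 0},
    {"xyz": [0, 0, 0], "twist": 0},
  ],
)

```text
time: 10.45
eef_pos: [0.5229, 0.0127, 0.1586]
tool_rot: [[-0.521, 0.854, -0.0], [0.854, 0.521, 0.001], [0.001, 0.0, -1.0]]
contact_force: [-0.1, 2.7, -7.1]
width: 0.0113
```

The socket is about 15 mm over the nut with little force. I turn clockwise.

apply_moves(
  series=[
    {"xyz": [0, 0, 0], "twist": 5},
    {"xyz": [0, 0, 0], "twist": 5},
    {"xyz": [0, 0, 0], "twist": 5},
    {"xyz": [0, 0, 0], "twist": 5},
    {"xyz": [0, 0, 0], "twist": 5},
    {"xyz": [0, 0, 0], "twist": 5},
    {"xyz": [0, 0, 0], "twist": 5},
    {"xyz": [0, 0, 0], "twist": 5},
    {"xyz": [0, 0, 0], "twist": 0},
  ],
)

```text
time: 11.2
eef_pos: [0.5233, 0.0134, 0.1589]
tool_rot: [[0.151, 0.988, 0.001], [0.988, -0.151, 0.001], [0.001, 0.001, -1.0]]
contact_force: [1.3, 4.6, -7.1]
width: 0.0115
```

```bash
cat > st.py <<'E'
from h import *
s=arm.read_state();R=s['tool_rot'];print(s['time'],s['eef_pos'].round(4),'head',np.degrees(np.arctan2(R[1,0],R[0,0])).round(2),'tilt',R[2].round(4),'F',np.round(s['contact_force'],2),'M',np.round(s['moment'],3),'q',np.round(s['qpos'],3),s['width'])
E
python3 st.py
```

```text
11.2 [0.5233 0.0134 0.1589] head 81.3 tilt [ 1.1e-03  7.0e-04 -1.0e+00] F [ 1.28  4.58 -7.07] M [ 1.447 -0.173  0.03 ] q [ 0.155  0.567 -0.345  1.937  0.291  0.684 -0.519] 0.011486145512405286
```

apply_moves(
  series=[
    {"xyz": [0, 0, 0], "twist": 4},
    {"xyz": [0, 0, 0], "twist": 4},
    {"xyz": [0, 0, 0], "twist": 4},
    {"xyz": [0, 0, 0], "twist": 0},
  ],
)

```text
time: 11.53
eef_pos: [0.5235, 0.0132, 0.159]
tool_rot: [[0.351, 0.936, 0.001], [0.936, -0.351, 0.001], [0.001, 0.001, -1.0]]
contact_force: [1.7, 4.4, -7.8]
width: 0.0111
```

```bash
python3 st.py
```

```text
11.5333 [0.5235 0.0132 0.159 ] head 69.44 tilt [ 1.3e-03  8.0e-04 -1.0e+00] F [ 1.74  4.38 -7.77] M [ 1.498 -0.352 -0.067] q [ 0.116  0.561 -0.286  1.938  0.242  0.674 -0.677] 0.011122797774578932
```

apply_moves(
  series=[
    {"xyz": [0, 0, 0], "twist": 4},
    {"xyz": [0, 0, 0], "twist": 4},
    {"xyz": [0, 0, 0], "twist": 0},
  ],
)

```text
time: 11.78
eef_pos: [0.5236, 0.013, 0.159]
tool_rot: [[0.477, 0.879, 0.001], [0.879, -0.477, 0.001], [0.001, 0.001, -1.0]]
contact_force: [2.3, 4.9, -8.3]
width: 0.0111
```

```bash
python3 st.py
```

```text
11.7833 [0.5236 0.013  0.159 ] head 61.49 tilt [ 1.3e-03  8.0e-04 -1.0e+00] F [ 2.25  4.92 -8.27] M [ 1.535 -0.546  0.002] q [ 0.089  0.558 -0.246  1.939  0.208  0.668 -0.783] 0.011051270580959763
```

apply_moves(
  series=[
    {"xyz": [0, 0, 0], "twist": 3},
    {"xyz": [0, 0, 0], "twist": 3},
    {"xyz": [0, 0, 0], "twist": 0},
  ],
)

```text
time: 12.03
eef_pos: [0.5236, 0.0129, 0.159]
tool_rot: [[0.566, 0.825, 0.001], [0.825, -0.566, 0.001], [0.001, 0.001, -1.0]]
contact_force: [1.9, 4.7, -8.2]
width: 0.0112
```

```bash
python3 st.py
```

```text
12.0333 [0.5236 0.0129 0.159 ] head 55.56 tilt [ 1.3e-03  6.0e-04 -1.0e+00] F [ 1.88  4.71 -8.22] M [ 1.514 -0.709  0.071] q [ 0.069  0.555 -0.216  1.94   0.184  0.664 -0.861] 0.011185070108283107
```

apply_moves(
  series=[
    {"xyz": [0, 0, 0], "twist": 3},
    {"xyz": [0, 0, 0], "twist": 3},
    {"xyz": [0, 0, 0], "twist": 0},
  ],
)

```text
time: 12.28
eef_pos: [0.5236, 0.0128, 0.1591]
tool_rot: [[0.648, 0.761, 0.001], [0.761, -0.648, 0.0], [0.001, 0.001, -1.0]]
contact_force: [2.1, 4.6, -7.7]
width: 0.011
```

```bash
python3 st.py
```

```text
12.2833 [0.5236 0.0128 0.1591] head 49.58 tilt [ 1.2e-03  8.0e-04 -1.0e+00] F [ 2.13  4.56 -7.69] M [ 1.558 -0.733  0.179] q [ 0.049  0.553 -0.186  1.94   0.158  0.661 -0.941] 0.011038117651665395
```

apply_moves(
  series=[
    {"xyz": [0, 0, 0], "twist": 3},
    {"xyz": [0, 0, 0], "twist": 2},
    {"xyz": [0, 0, 0], "twist": 0},
  ],
)

```text
time: 12.53
eef_pos: [0.5235, 0.0126, 0.1592]
tool_rot: [[0.711, 0.703, 0.001], [0.703, -0.711, -0.0], [0.001, 0.001, -1.0]]
contact_force: [1.8, 3.6, -7.4]
width: 0.0107
```

```bash
python3 st.py
```

```text
12.5333 [0.5235 0.0126 0.1592] head 44.65 tilt [ 7.e-04  8.e-04 -1.e+00] F [ 1.76  3.61 -7.43] M [ 1.349 -0.665  0.478] q [ 0.032  0.552 -0.16   1.941  0.138  0.659 -1.006] 0.01073966667551656
```

apply_moves(
  series=[
    {"xyz": [0, 0, 0], "twist": 3},
    {"xyz": [0, 0, 0], "twist": 2},
    {"xyz": [0, 0, 0], "twist": 0},
  ],
)

```text
time: 12.78
eef_pos: [0.5233, 0.0122, 0.1593]
tool_rot: [[0.772, 0.635, 0.001], [0.635, -0.772, 0.0], [0.001, 0.0, -1.0]]
contact_force: [2.5, 4.1, -7.3]
width: 0.0111
```

```bash
python3 st.py
```

```text
12.7833 [0.5233 0.0122 0.1593] head 39.44 tilt [ 6.e-04  4.e-04 -1.e+00] F [ 2.53  4.13 -7.34] M [ 1.181 -0.542 -0.143] q [ 0.015  0.55  -0.134  1.941  0.115  0.657 -1.074] 0.011057046818229763
```

```bash
cat > bar.py <<'E'
from h import *
import sys
snap('wrist',sys.argv[1])
for f in('w4.png',sys.argv[1]):
    i=load(f)['c']['img'];m=cv2.inRange(cv2.cvtColor(i,cv2.COLOR_BGR2HSV),(2,150,50),(17,255,255));m[:,:230]=0;m[:,340:]=0
    n,l,st,ce=cv2.connectedComponentsWithStats(m)
    for k in np.argsort(-st[1:,4])[:3]+1:
        r=cv2.minAreaRect(cv2.findNonZero((l==k).astype('uint8')));print(f,st[k],np.round(r[0],1),np.round(r[1],1),round(r[2],1))
E
python3 bar.py w5.png; python3 st.py
```

```text
w4.png [ 268  193   31  180 4957] [283.  282.5] [179.  30.] 90.0
w4.png [289 171   3   3   4] [289.8 172.2] [2.8 0.7] 45.0
w4.png [276 172   3   2   3] [277. 172.] [1.4 1.4] 45.0
w5.png [ 268  192   31  181 5052] [283. 282.] [180.  30.] 90.0
12.8333 [0.5233 0.0122 0.1592] head 39.5 tilt [ 6.e-04  4.e-04 -1.e+00] F [ 2.32  3.07 -4.04] M [ 1.258 -0.599 -0.107] q [ 0.015  0.55  -0.135  1.941  0.115  0.657 -1.073] 0.011116573516501872
```

apply_moves(
  series=[
    {"xyz": [0, 0, 0], "twist": 2},
    {"xyz": [0, 0, 0], "twist": 2},
    {"xyz": [0, 0, 0], "twist": 0},
  ],
)

```text
time: 13.08
eef_pos: [0.5233, 0.0122, 0.1592]
tool_rot: [[0.814, 0.58, 0.001], [0.58, -0.814, -0.0], [0.001, 0.001, -1.0]]
contact_force: [1.0, 3.8, -3.5]
width: 0.0111
```

```bash
python3 st.py; python3 bar.py w6.png|tail -1
```

```text
13.0833 [0.5233 0.0122 0.1592] head 35.47 tilt [ 6.e-04  5.e-04 -1.e+00] F [ 0.99  3.77 -3.54] M [ 1.151 -0.611  0.081] q [ 1.000e-03  5.500e-01 -1.140e-01  1.942e+00  9.800e-02  6.550e-01
 -1.126e+00] 0.011144817399163343
w6.png [ 267  192   32  181 5000] [282.5 282. ] [180.  31.] 90.0
```

apply_moves(
  series=[
    {"xyz": [0, 0, 0], "twist": 2},
    {"xyz": [0, 0, 0], "twist": 2},
    {"xyz": [0, 0, 0], "twist": 0},
  ],
)

```text
time: 13.38
eef_pos: [0.5233, 0.0121, 0.1592]
tool_rot: [[0.853, 0.522, 0.001], [0.522, -0.853, -0.0], [0.0, 0.001, -1.0]]
contact_force: [1.6, 2.9, -2.5]
width: 0.0112
```

```bash
python3 st.py; python3 bar.py w7.png|tail -1
```

```text
13.3833 [0.5233 0.0121 0.1592] head 31.45 tilt [ 5.e-04  5.e-04 -1.e+00] F [ 1.63  2.92 -2.55] M [ 1.14  -0.597  0.053] q [-0.013  0.549 -0.094  1.942  0.081  0.653 -1.179] 0.01115002565231338
w7.png [ 267  192   32  181 5001] [282.5 282. ] [180.  31.] 90.0
```

```bash
echo "print('t7',np.round(s['joint_torque'],3))" >> st.py; python3 st.py; python3 -c "
from h import *
for f in('w4.png','w5.png','w6.png','w7.png'): print(f,np.round(load(f)['s']['joint_torque'],3),np.round(load(f)['s']['moment'],3))"
```

```text
13.4333 [0.5233 0.0121 0.1592] head 31.5 tilt [ 6.e-04  5.e-04 -1.e+00] F [ 2.26  3.25 -2.81] M [ 1.04  -0.594  0.01 ] q [-0.013  0.549 -0.094  1.942  0.081  0.653 -1.178] 0.011017088253056381
t7 [  1.6   -47.816   1.479 -13.082   0.769   1.066  -0.114]
w4.png [-9.3000e-02 -4.4659e+01 -5.8900e+00 -1.9027e+01  1.5000e-02  9.0000e-03
  1.4000e-02] [-0.024  0.026  0.017]
w5.png [  1.537 -48.128   1.11  -13.496   1.016   1.047  -0.087] [ 1.181 -0.542 -0.143]
w6.png [  1.745 -48.36    1.474 -13.374   0.815   1.067  -0.291] [ 1.151 -0.611  0.081]
w7.png [  1.636 -47.945   1.59  -13.159   0.763   1.063  -0.291] [ 1.14  -0.597  0.053]
```

apply_moves(
  series=[
    {"xyz": [0, 0, 0], "twist": 3},
    {"xyz": [0, 0, 0], "twist": 3},
    {"xyz": [0, 0, 0], "twist": 0},
  ],
)

```text
time: 13.68
eef_pos: [0.5233, 0.0121, 0.1592]
tool_rot: [[0.903, 0.429, 0.001], [0.429, -0.903, -0.0], [0.001, 0.001, -1.0]]
contact_force: [2.0, 2.6, -2.4]
width: 0.0112
```

```bash
python3 st.py; python3 bar.py w8.png|tail -1
```

```text
13.6833 [0.5233 0.0121 0.1592] head 25.4 tilt [ 6.e-04  6.e-04 -1.e+00] F [ 1.99  2.64 -2.38] M [ 1.003 -0.661  0.028] q [-0.034  0.548 -0.063  1.943  0.055  0.651 -1.259] 0.011208871936785502
t7 [  1.429 -47.552   1.804 -12.926   0.708   1.068  -0.378]
w8.png [ 267  192   32  181 4989] [282.5 282. ] [180.  31.] 90.0
```

apply_moves(
  series=[
    {"xyz": [0, 0, 0], "twist": 3},
    {"xyz": [0, 0, 0], "twist": 3},
    {"xyz": [0, 0, 0], "twist": 3},
  ],
)

```text
time: 13.98
eef_pos: [0.5231, 0.0119, 0.159]
tool_rot: [[0.96, 0.282, 0.0], [0.282, -0.96, -0.0], [0.0, 0.0, -1.0]]
contact_force: [2.1, 1.7, -4.1]
width: 0.0113
```

```bash
python3 st.py; python3 bar.py w9.png|tail -1
```

```text
13.9833 [0.5231 0.0119 0.159 ] head 16.36 tilt [ 1.e-04  3.e-04 -1.e+00] F [ 2.11  1.69 -4.1 ] M [ 0.893 -0.652  0.031] q [-0.065  0.548 -0.017  1.944  0.015  0.649 -1.377] 0.011344058798589868
t7 [  1.952 -48.273   1.491 -13.298   0.822   0.981   0.489]
w9.png [ 267  192   32  181 4993] [282.5 282. ] [180.  31.] 90.0
```

apply_moves(
  series=[
    {"xyz": [0, 0, 0], "twist": 3},
    {"xyz": [0, 0, 0], "twist": 3},
    {"xyz": [0, 0, 0], "twist": 3},
  ],
)

```text
time: 14.28
eef_pos: [0.5224, 0.0118, 0.1588]
tool_rot: [[0.992, 0.129, -0.001], [0.129, -0.992, -0.0], [-0.001, 0.0, -1.0]]
contact_force: [-0.3, 2.1, -4.8]
width: 0.0111
```

```bash
python3 st.py; python3 bar.py w10.png|tail -1
```

```text
14.2833 [0.5224 0.0118 0.1588] head 7.4 tilt [-1.4e-03  3.0e-04 -1.0e+00] F [-0.33  2.09 -4.85] M [ 0.788 -0.34   0.041] q [-0.096  0.549  0.029  1.945 -0.024  0.649 -1.494] 0.011063904007714473
t7 [  1.798 -48.41    1.901 -13.844   0.787   0.586   0.489]
w10.png [ 268  192   31  180 4991] [283.  281.5] [179.  30.] 90.0
```

```bash
python3 - <<'E'
from h import *
s,c=snap('scene','s11.png');s2,c2=snap('side','d11.png')
def pr(c,X):
    p=np.array(c['R'])@X+c['t'];return (c['cx']+c['fx']*p[0]/p[2],c['cy']+c['fy']*p[1]/p[2])
def z(c):
    u,v=map(int,pr(c,np.array([.5229,.0121,.15])));print(u,v);return cv2.resize(c['img'][v-50:v+50,u-33:u+33],(396,600),interpolation=cv2.INTER_CUBIC)
w=load('w10.png')['c']['img'][150:400,200:366];
cv2.imwrite('pics/c11.png',np.hstack([z(c),z(c2)]))
for zz in(.12,.15,.188): print(zz,pr(c,np.array([.5229,.0121,zz])),pr(c2,np.array([.5229,.0121,zz])))
E
```

```text
264 205
286 193
0.12 (np.float64(264.4212479480571), np.float64(212.839108038096)) (np.float64(286.8821199704319), np.float64(200.12686933237418))
0.15 (np.float64(264.61172832148833), np.float64(205.06372020093636)) (np.float64(286.9381513490653), np.float64(193.91416216506866))
0.188 (np.float64(264.85862123058405), np.float64(194.98557887916573)) (np.float64(287.0112447502396), np.float64(185.80963380196766))
```

View pics/c11.png

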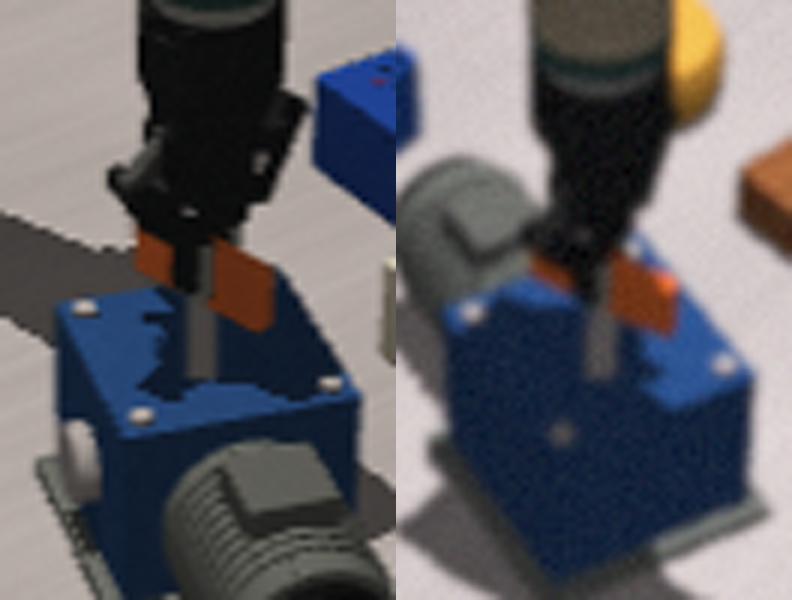

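The key sits at the expected depth but met no firm stop after 114°. I lift it out and look at the nut.

apply_moves(
  series=[
    {"xyz": [0, 0, -8], "twist": 0},
    {"xyz": [0, 0, -16], "twist": 0},
    {"xyz": [0, 0, -16], "twist": 0},
    {"xyz": [0, 0, -16], "twist": 0},
    {"xyz": [0, 0, -16], "twist": 0},
    {"xyz": [0, 0, -16], "twist": 0},
    {"xyz": [0, 0, -16], "twist": 0},
    {"xyz": [-20, 0, 0], "twist": 0},
    {"xyz": [-20, 0, 0], "twist": 0},
    {"xyz": [-20, 0, 0], "twist": 0},
    {"xyz": [-18, 0, 0], "twist": 0},
    {"xyz": [0, 0, 0], "twist": 0},
    {"xyz": [0, 0, 0], "twist": 0},
  ],
)

```text
time: 15.52
eef_pos: [0.4439, 0.0011, 0.2633]
tool_rot: [[0.992, 0.129, -0.002], [0.129, -0.992, -0.001], [-0.002, 0.001, -1.0]]
contact_force: [0.8, 0.5, -3.6]
width: 0.0108
```

```bash
python3 st.py; cat >> h.py <<'E'
def wproj(s,c,X):
    M=np.array(c['mount']);R=np.array(s['tool_rot']);p=np.linalg.inv(M)@np.r_[R.T@(np.array(X)-s['eef_pos']),1]
    k=np.arctan2(np.hypot(p[0],p[1]),p[2])/np.hypot(p[0],p[1]);return c['cx']+c['fx']*k*p[0],c['cy']+c['fy']*k*p[1]
E
python3 - <<'E'
from h import *
s,c=snap('wrist','w12.png');u,v=wproj(s,c,[.5229,.0121,.05]);print(u,v)
u0,v0=int(u)-40,int(v)-30;print(u0,v0)
cv2.imwrite('pics/w12c.png',cv2.convertScaleAbs(cv2.resize(c['img'][v0:v0+60,u0:u0+80],(800,600),interpolation=cv2.INTER_CUBIC),alpha=1.8,beta=10))
E
```

```text
15.5167 [0.4439 0.0011 0.2633] head 7.38 tilt [-0.0018  0.001  -1.    ] F [ 0.8   0.54 -3.62] M [-0.024 -0.073 -0.002] q [-0.096  0.294  0.039  2.02  -0.014  0.83  -1.492] 0.010836243252946248
t7 [ 1.0400e-01 -3.7509e+01  6.9200e-01 -1.6920e+01  3.7000e-02  3.7600e-01
  7.0000e-03]
281.24253121467353 106.1709176035007
241 76
```

View pics/w12c.png

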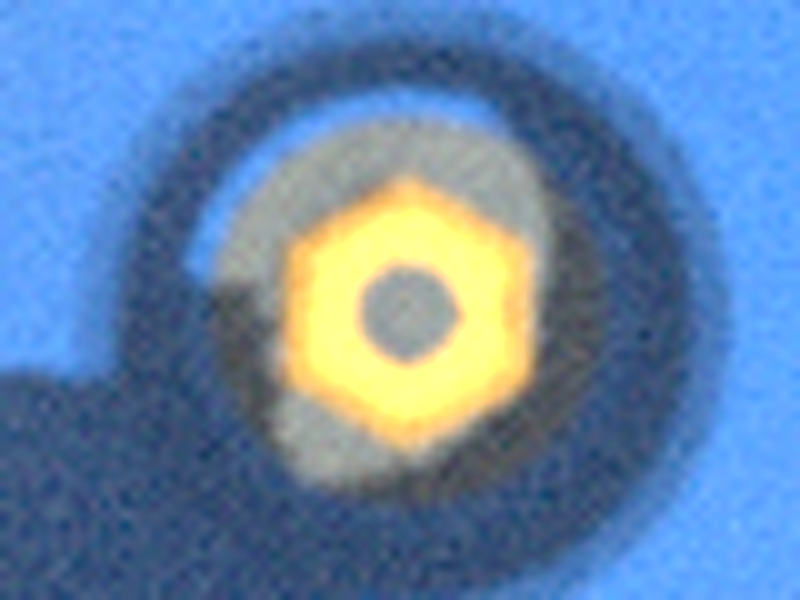

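The nut is bright and centred at crop (406,311). Its corners now lie along image vertical, at heading about 7.4°. So it turned 53.9° clockwise, and the later turning slipped past it after the 0.48 N m peak, which suggests it is at the stop. I will re-engage and push once more to confirm.

```bash
python3 - <<'E'
from h import *
d=load('w12.png');s=d['s'];R=s['tool_rot']
n=at_z(d,241+40.6,76+31.1,.05);print(n.round(4))
a=at_z(d,241+40.8,76+17.8,.05);b=at_z(d,241+40.5,76+44.5,.05);print(np.degrees(np.arctan2(*(a-b)[1::-1])))
for t in((.5229,.0121,.2),n): print((R.T@(np.r_[t[:2],.2633]-s['eef_pos'])*1000).round(1))
E
```

```text
[0.5219 0.0116 0.05  ]
6.72573634137537
[79.7 -0.8 -0.2]
[78.7 -0.4 -0.2]
```

apply_moves(
  series=[
    {"xyz": [20, -0.6, 0], "twist": 0},
    {"xyz": [20, 0, 0], "twist": 0},
    {"xyz": [20, 0, 0], "twist": 0},
    {"xyz": [19.2, 0, 0], "twist": 0},
    {"xyz": [0, 0, 0], "twist": 0},
    {"xyz": [0, 0, 12], "twist": 0},
    {"xyz": [0, 0, 12], "twist": 0},
    {"xyz": [0, 0, 12], "twist": 0},
    {"xyz": [0, 0, 12], "twist": 0},
    {"xyz": [0, 0, 12], "twist": 0},
    {"xyz": [0, 0, 12], "twist": 0},
    {"xyz": [0, 0, 10], "twist": 0},
    {"xyz": [0, 0, 0], "twist": 0},
  ],
)

```text
time: 16.65
eef_pos: [0.5228, 0.0127, 0.1789]
tool_rot: [[0.992, 0.129, -0.004], [0.129, -0.992, -0.001], [-0.004, 0.0, -1.0]]
contact_force: [-0.6, -0.8, -3.7]
width: 0.0112
```

```bash
python3 st.py
```

```text
16.65 [0.5228 0.0127 0.1789] head 7.39 tilt [-4.3e-03  1.0e-04 -1.0e+00] F [-0.59 -0.85 -3.74] M [ 0.037  0.109 -0.035] q [-0.099  0.52   0.031  1.923 -0.023  0.703 -1.497] 0.011192005965946557
t7 [ 7.5000e-02 -4.8303e+01  1.0330e+00 -1.6365e+01  2.1000e-02 -4.2200e-01
  8.0000e-03]
```

apply_moves(
  series=[
    {"xyz": [0, 0, 6], "twist": 0},
    {"xyz": [0, 0, 6], "twist": 0},
    {"xyz": [0, 0, 6], "twist": 0},
    {"xyz": [0, 0, 6], "twist": 0},
    {"xyz": [0, 0, 0], "twist": 0},
  ],
)

```text
time: 17.07
eef_pos: [0.5243, 0.013, 0.1566]
tool_rot: [[0.992, 0.128, 0.0], [0.128, -0.992, -0.0], [0.0, 0.0, -1.0]]
contact_force: [0.2, -0.8, -3.3]
width: 0.0112
```

```bash
python3 st.py
```

```text
17.0667 [0.5243 0.013  0.1566] head 7.37 tilt [ 3.e-04  1.e-04 -1.e+00] F [ 0.21 -0.76 -3.32] M [-0.103 -0.022 -0.018] q [-0.098  0.554  0.028  1.944 -0.025  0.644 -1.496] 0.011224576836844467
t7 [-2.2300e-01 -4.8688e+01  7.7700e-01 -1.5135e+01 -7.1000e-02 -3.5200e-01
  1.7000e-02]
```

apply_moves(
  series=[
    {"xyz": [0, 0, 0], "twist": 3},
    {"xyz": [0, 0, 0], "twist": 3},
    {"xyz": [0, 0, 0], "twist": 3},
    {"xyz": [0, 0, 0], "twist": 0},
    {"xyz": [0, 0, 0], "twist": 0},
  ],
)

```text
time: 17.48
eef_pos: [0.5237, 0.013, 0.1567]
tool_rot: [[1.0, -0.027, -0.001], [-0.027, -1.0, -0.0], [-0.001, 0.0, -1.0]]
contact_force: [-1.0, -0.8, -4.4]
width: 0.0111
```

```bash
python3 st.py
```

```text
17.4833 [0.5237 0.013  0.1567] head -1.55 tilt [-7.e-04  3.e-04 -1.e+00] F [-1.04 -0.81 -4.36] M [-0.181  0.25   0.014] q [-0.129  0.555  0.074  1.945 -0.065  0.645 -1.612] 0.011088783353649798
t7 [ -0.297 -49.363   1.408 -15.452  -0.159  -0.349  -0.079]
```

apply_moves(
  series=[
    {"xyz": [0, 0, 0], "twist": 2},
    {"xyz": [0, 0, 0], "twist": 2},
    {"xyz": [0, 0, 0], "twist": 0},
    {"xyz": [0, 0, 0], "twist": 0},
  ],
)

```text
time: 17.82
eef_pos: [0.5236, 0.0129, 0.1567]
tool_rot: [[0.995, -0.096, -0.001], [-0.096, -0.995, -0.0], [-0.001, 0.0, -1.0]]
contact_force: [-0.6, -1.4, -4.1]
width: 0.0114
```

```bash
python3 st.py
```

```text
17.8167 [0.5236 0.0129 0.1567] head -5.53 tilt [-1.e-03  4.e-04 -1.e+00] F [-0.61 -1.38 -4.11] M [-0.233  0.398 -0.005] q [-0.142  0.555  0.094  1.946 -0.082  0.645 -1.664] 0.01143079142135609
t7 [-4.6000e-01 -4.9472e+01  1.4280e+00 -1.5841e+01 -2.3600e-01 -5.7800e-01
 -4.2000e-02]
```

apply_moves(
  series=[
    {"xyz": [0, 0, 0], "twist": 2},
    {"xyz": [0, 0, 0], "twist": 2},
    {"xyz": [0, 0, 0], "twist": 0},
    {"xyz": [0, 0, 0], "twist": 0},
  ],
)

```text
time: 18.15
eef_pos: [0.5237, 0.0129, 0.1568]
tool_rot: [[0.986, -0.165, -0.001], [-0.165, -0.986, -0.0], [-0.001, 0.001, -1.0]]
contact_force: [-2.2, -1.4, -4.9]
width: 0.0113
```

```bash
python3 st.py;python3 bar.py w13.png|tail -1
```

```text
18.15 [0.5237 0.0129 0.1568] head -9.49 tilt [-8.e-04  5.e-04 -1.e+00] F [-2.22 -1.43 -4.9 ] M [-0.429  0.503  0.256] q [-0.156  0.556  0.115  1.946 -0.1    0.646 -1.715] 0.011309482838570684
t7 [ -0.445 -49.56    1.639 -16.063  -0.514  -0.708  -0.249]
w13.png [ 267  192   32  180 4983] [282.5 281.5] [179.  31.] 90.0
```

apply_moves(
  series=[
    {"xyz": [0, 0, 0], "twist": 2},
    {"xyz": [0, 0, 0], "twist": 1},
    {"xyz": [0, 0, 0], "twist": 0},
    {"xyz": [0, 0, 0], "twist": 0},
  ],
)

```text
time: 18.53
eef_pos: [0.5238, 0.0129, 0.1568]
tool_rot: [[0.976, -0.217, -0.001], [-0.217, -0.976, -0.0], [-0.001, 0.0, -1.0]]
contact_force: [-2.5, -1.2, -5.1]
width: 0.0109
```

```bash
python3 st.py;python3 bar.py w14.png|tail -1
```

```text
18.5333 [0.5238 0.0129 0.1568] head -12.55 tilt [-6.e-04  5.e-04 -1.e+00] F [-2.45 -1.24 -5.15] M [-0.444  0.699  0.41 ] q [-0.167  0.557  0.13   1.946 -0.114  0.646 -1.755] 0.010905112777449604
t7 [ -0.384 -49.811   1.813 -16.408  -0.793  -0.871  -0.454]
w14.png [ 267  192   32  180 4996] [282.5 281.5] [179.  31.] 90.0
```

Torque climbed with the twist to 0.41 N m with no rotation of the bar in the grip, so the nut is against its stop. I back off into the play, lift, and check the nut.

apply_moves(
  series=[
    {"xyz": [0, 0, 0], "twist": -5},
    {"xyz": [0, 0, 0], "twist": -5},
    {"xyz": [0, 0, 0], "twist": -5},
    {"xyz": [0, 0, 0], "twist": -2},
    {"xyz": [0, 0, -8], "twist": 0},
    {"xyz": [0, 0, -16], "twist": 0},
    {"xyz": [0, 0, -16], "twist": 0},
    {"xyz": [0, 0, -16], "twist": 0},
    {"xyz": [0, 0, -16], "twist": 0},
    {"xyz": [0, 0, -16], "twist": 0},
    {"xyz": [0, 0, -18], "twist": 0},
    {"xyz": [-20, 0, 0], "twist": 0},
    {"xyz": [-20, 0, 0], "twist": 0},
    {"xyz": [-20, 0, 0], "twist": 0},
    {"xyz": [-19, 0, 0], "twist": 0},
    {"xyz": [0, 0, 0], "twist": 0},
    {"xyz": [0, 0, 0], "twist": 0},
  ],
)

```text
time: 20.0
eef_pos: [0.4459, 0.0074, 0.2643]
tool_rot: [[0.997, 0.075, 0.004], [0.075, -0.997, 0.001], [0.004, -0.001, -1.0]]
contact_force: [0.9, 1.7, -4.7]
width: 0.0112
```

```bash
python3 st.py
python3 - <<'E'
from h import *
s,c=snap('wrist','w15.png');u,v=wproj(s,c,[.5229,.0121,.05]);print(u,v)
u0,v0=int(u)-40,int(v)-30;print(u0,v0)
cv2.imwrite('pics/w15c.png',cv2.convertScaleAbs(cv2.resize(c['img'][v0:v0+60,u0:u0+80],(800,600),interpolation=cv2.INTER_CUBIC),alpha=1.5,beta=10))
R=s['tool_rot'];print((R.T@(np.array([.54,-.259,.2633])-s['eef_pos'])*1000).round(1))
E
```

```text
20.0 [0.4459 0.0074 0.2643] head 4.29 tilt [ 3.8e-03 -8.0e-04 -1.0e+00] F [ 0.92  1.7  -4.68] M [ 0.067 -0.115 -0.054] q [-0.123  0.293  0.056  2.018 -0.023  0.827 -1.549] 0.01121106321893309
t7 [ 1.1400e-01 -3.7436e+01  8.0300e-01 -1.6821e+01  2.3000e-02  3.8600e-01
 -6.0000e-03]
283.3008535666196 109.70562008409414
243 79
[ 73.9 272.7   1. ]
```

View pics/w15c.png

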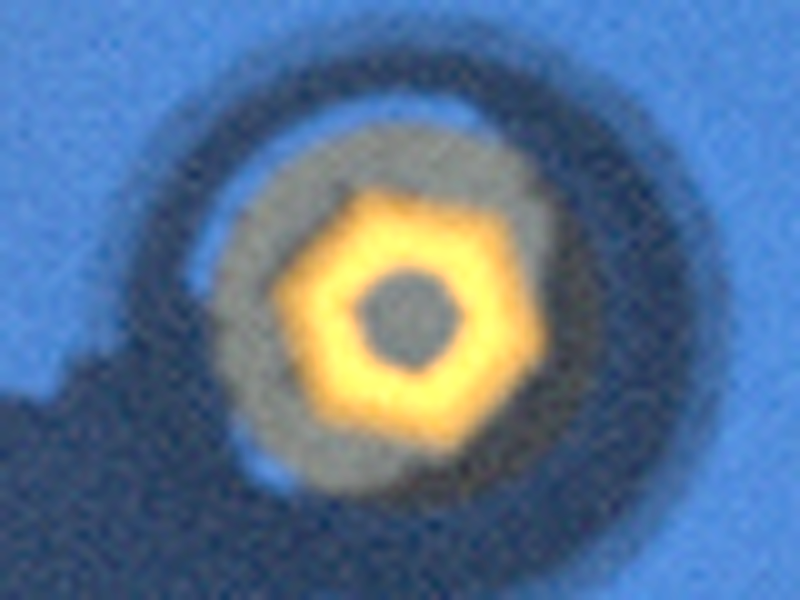

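The nut's corners are now at crop (365,190) and (455,450), heading about 23.4°. That is 16.3° back, exactly as far as I backed the key off. So the socket had wedged on the nut at the stop (about 7°) and dragged it back. I re-engage, push only lightly to the stop, and lift straight off without backing off.

apply_moves(
  series=[
    {"xyz": [0, 0, 0], "twist": -6.4},
    {"xyz": [0, 0, 0], "twist": -6.4},
    {"xyz": [0, 0, 0], "twist": -6.4},
    {"xyz": [0, 0, 0], "twist": 0},
  ],
)

```text
time: 20.38
eef_pos: [0.4472, 0.0074, 0.2635]
tool_rot: [[0.916, 0.402, 0.003], [0.402, -0.916, 0.001], [0.003, 0.0, -1.0]]
contact_force: [0.2, -1.2, -4.4]
width: 0.0111
```

```bash
cat > nut.py <<'E'
from h import *
def nut(f):
    d=load(f);s,c=d['s'],d['c'];u,v=wproj(s,c,[.5229,.0121,.05])
    m=cv2.inRange(cv2.cvtColor(c['img'],cv2.COLOR_BGR2HSV),(8,90,50),(35,255,255))
    y,x=np.nonzero(m);k=np.hypot(x-u,y-v)<25;x,y=x[k],y[k]
    P=np.array([at_z(d,a,b,.05)[:2] for a,b in zip(x,y)]);C=P.mean(0);D=P-C
    z=D[:,0]+1j*D[:,1];ph=np.degrees(np.angle((z**6).sum()))/6
    return C.round(4),round(float(ph%60),1),len(x)
if __name__=='__main__':
    import sys
    for f in sys.argv[1:]: print(f,nut(f))
E
python3 nut.py w2.png w12.png w15.png
python3 - <<'E'
from h import *
s=arm.read_state();R=s['tool_rot'];print(s['eef_pos'].round(4),np.degrees(np.arctan2(R[1,0],R[0,0])),(R.T@(np.array([.5236,.0128,.2643])-s['eef_pos'])*1000).round(1))
E
```

```text
w2.png (array([0.5223, 0.012 ]), 0.7, 608)
w12.png (array([0.5221, 0.0121]), 7.1, 441)
w15.png (array([0.5223, 0.0118]), 22.6, 439)
[0.4472 0.0074 0.2635] 23.685734390918938 [72.2 25.8 -0.6]
```

apply_moves(
  series=[
    {"xyz": [18, 6.4, 0], "twist": 0},
    {"xyz": [18, 6.4, 0], "twist": 0},
    {"xyz": [18, 6.4, 0], "twist": 0},
    {"xyz": [18, 6.4, 0], "twist": 0},
    {"xyz": [0, 0, 0], "twist": 0},
    {"xyz": [0, 0, 12], "twist": 0},
    {"xyz": [0, 0, 12], "twist": 0},
    {"xyz": [0, 0, 12], "twist": 0},
    {"xyz": [0, 0, 12], "twist": 0},
    {"xyz": [0, 0, 12], "twist": 0},
    {"xyz": [0, 0, 12], "twist": 0},
    {"xyz": [0, 0, 12], "twist": 0},
    {"xyz": [0, 0, 0], "twist": 0},
  ],
)

```text
time: 21.47
eef_pos: [0.5206, 0.0124, 0.177]
tool_rot: [[0.918, 0.397, -0.003], [0.397, -0.918, -0.0], [-0.003, -0.001, -1.0]]
contact_force: [-0.5, -0.5, -4.3]
width: 0.011
```

```bash
python3 st.py
```

```text
21.4667 [0.5206 0.0124 0.177 ] head 23.4 tilt [-0.0032 -0.0012 -1.    ] F [-0.49 -0.46 -4.3 ] M [-0.019  0.164 -0.032] q [-0.065  0.52  -0.018  1.931  0.014  0.695 -1.254] 0.010980524072831992
t7 [ 1.1000e-01 -4.8334e+01  4.8900e-01 -1.6388e+01  3.5000e-02 -5.2900e-01
 -9.0000e-03]
```

apply_moves(
  series=[
    {"xyz": [0, 0, 6], "twist": 0},
    {"xyz": [0, 0, 6], "twist": 0},
    {"xyz": [0, 0, 6], "twist": 0},
    {"xyz": [0, 0, 5], "twist": 0},
    {"xyz": [0, 0, 0], "twist": 0},
  ],
)

```text
time: 21.88
eef_pos: [0.5228, 0.0127, 0.1565]
tool_rot: [[0.917, 0.399, 0.003], [0.399, -0.917, 0.0], [0.002, 0.001, -1.0]]
contact_force: [0.5, 0.6, 0.0]
width: 0.0108
```

```bash
python3 st.py
```

```text
21.8833 [0.5228 0.0127 0.1565] head 23.54 tilt [ 2.5e-03  6.0e-04 -1.0e+00] F [0.51 0.57 0.02] M [ 0.056 -0.106 -0.026] q [-0.065  0.551 -0.018  1.949  0.016  0.639 -1.253] 0.010788757701667602
t7 [ 9.8000e-02 -4.6301e+01  5.2400e-01 -1.3702e+01  3.4000e-02 -2.7000e-02
  1.0000e-03]
```

apply_moves(
  series=[
    {"xyz": [0, 0, -1], "twist": 3},
    {"xyz": [0, 0, 0], "twist": 3},
    {"xyz": [0, 0, 0], "twist": 3},
    {"xyz": [0, 0, 0], "twist": 3},
    {"xyz": [0, 0, 0], "twist": 3},
    {"xyz": [0, 0, 0], "twist": 3},
    {"xyz": [0, 0, 0], "twist": 3},
    {"xyz": [0, 0, 0], "twist": 3},
    {"xyz": [0, 0, 0], "twist": 0},
  ],
)

```text
time: 22.63
eef_pos: [0.5228, 0.0126, 0.1572]
tool_rot: [[1.0, -0.009, 0.003], [-0.009, -1.0, -0.0], [0.003, -0.0, -1.0]]
contact_force: [1.7, -0.1, -4.3]
width: 0.0111
```

```bash
python3 st.py
```

```text
22.6333 [0.5228 0.0126 0.1572] head -0.5 tilt [ 0.0026 -0.     -1.    ] F [ 1.65 -0.08 -4.27] M [ 0.044 -0.515  0.07 ] q [-0.149  0.553  0.105  1.951 -0.092  0.64  -1.566] 0.011083715562429335
t7 [ 1.0000e-02 -4.8115e+01  2.1740e+00 -1.3422e+01 -3.5000e-02  7.2400e-01
 -4.1700e-01]
```

apply_moves(
  series=[
    {"xyz": [0, 0, 0], "twist": 2},
    {"xyz": [0, 0, 0], "twist": 2},
    {"xyz": [0, 0, 0], "twist": 0},
    {"xyz": [0, 0, 0], "twist": 0},
  ],
)

```text
time: 22.97
eef_pos: [0.5226, 0.0126, 0.1572]
tool_rot: [[0.997, -0.075, 0.002], [-0.075, -0.997, 0.0], [0.002, -0.0, -1.0]]
contact_force: [1.8, 1.2, -3.8]
width: 0.0109
```

```bash
python3 st.py
```

```text
22.9667 [0.5226 0.0126 0.1572] head -4.33 tilt [ 2.3e-03 -3.0e-04 -1.0e+00] F [ 1.79  1.17 -3.75] M [ 0.11  -0.75  -0.004] q [-0.162  0.553  0.124  1.951 -0.109  0.641 -1.615] 0.010912487658287902
t7 [  0.106 -47.91    2.309 -12.88    0.067   1.05   -0.081]
```

apply_moves(
  series=[
    {"xyz": [0, 0, 0], "twist": 2},
    {"xyz": [0, 0, 0], "twist": 1},
    {"xyz": [0, 0, 0], "twist": 0},
    {"xyz": [0, 0, 0], "twist": 0},
  ],
)

```text
time: 23.3
eef_pos: [0.5224, 0.0125, 0.1572]
tool_rot: [[0.992, -0.128, 0.002], [-0.128, -0.992, 0.0], [0.002, -0.0, -1.0]]
contact_force: [3.1, -0.7, -3.7]
width: 0.0112
```

```bash
python3 st.py
```

```text
23.3 [0.5224 0.0125 0.1572] head -7.37 tilt [ 1.8e-03 -3.0e-04 -1.0e+00] F [ 3.06 -0.69 -3.7 ] M [ 0.214 -1.077  0.135] q [-0.172  0.554  0.14   1.952 -0.123  0.642 -1.655] 0.01123457371286038
t7 [  0.261 -47.502   2.546 -12.142   0.101   1.44   -0.1  ]
```

apply_moves(
  series=[
    {"xyz": [1, 0, 0], "twist": 1.5},
    {"xyz": [0, 0, 0], "twist": 0},
    {"xyz": [0, 0, 0], "twist": 0},
  ],
)

```text
time: 23.55
eef_pos: [0.5228, 0.0123, 0.1571]
tool_rot: [[0.988, -0.155, 0.001], [-0.155, -0.988, 0.0], [0.0, -0.0, -1.0]]
contact_force: [2.4, 1.3, -1.5]
width: 0.011
```

```bash
python3 st.py
```

```text
23.55 [0.5228 0.0123 0.1571] head -8.91 tilt [ 5.e-04 -2.e-04 -1.e+00] F [ 2.42  1.28 -1.46] M [ 0.251 -0.795  0.173] q [-0.177  0.556  0.148  1.95  -0.13   0.644 -1.674] 0.011013664911873172
t7 [  0.514 -46.655   2.824 -12.238   0.086   1.112  -0.206]
```

Torque is building at the same heading as before, so this is the stop. I lift straight up with no back-off, then check.

apply_moves(
  series=[
    {"xyz": [0, 0, -4], "twist": 0},
    {"xyz": [0, 0, -6], "twist": 0},
    {"xyz": [0, 0, -8], "twist": 0},
    {"xyz": [0, 0, -16], "twist": 0},
    {"xyz": [0, 0, -18], "twist": 0},
    {"xyz": [0, 0, -18], "twist": 0},
    {"xyz": [0, 0, -18], "twist": 0},
    {"xyz": [0, 0, -18], "twist": 0},
    {"xyz": [-20, 0, 0], "twist": 0},
    {"xyz": [-20, 0, 0], "twist": 0},
    {"xyz": [-20, 0, 0], "twist": 0},
    {"xyz": [-18, 0, 0], "twist": 0},
    {"xyz": [0, 0, 0], "twist": 0},
    {"xyz": [0, 0, 0], "twist": 0},
  ],
)

```text
time: 24.72
eef_pos: [0.4433, 0.024, 0.2636]
tool_rot: [[0.988, -0.155, -0.002], [-0.155, -0.988, -0.0], [-0.002, 0.0, -1.0]]
contact_force: [0.7, 0.0, -4.5]
width: 0.011
```

```bash
python3 st.py; python3 - <<'E'
from h import *
from nut import nut
s,c=snap('wrist','w16.png');print(nut('w16.png'))
R=s['tool_rot'];print((R.T@(np.array([.54,-.259,.2633])-s['eef_pos'])*1000).round(1))
E
```

```text
24.7167 [0.4433 0.024  0.2636] head -8.94 tilt [-2.3e-03  4.0e-04 -1.0e+00] F [ 0.75  0.02 -4.5 ] M [-0.043 -0.178  0.021] q [-0.259  0.297  0.183  2.021 -0.072  0.831 -1.761] 0.010981045730349944
t7 [-2.3400e-01 -3.7027e+01  1.3940e+00 -1.6911e+01 -1.6000e-02  3.7700e-01
 -2.3000e-02]
(array([0.5222, 0.0119]), 6.5, 439)
[1.395e+02 2.645e+02 1.000e-01]
```

The nut is at 6.5°, at the stop again. Now I take the key back to the holder.

apply_moves(
  series=[
    {"xyz": [14, 26.4, 0], "twist": 0},
    {"xyz": [14, 26.4, 0], "twist": 0},
    {"xyz": [14, 26.4, 0], "twist": 0},
    {"xyz": [14, 26.4, 0], "twist": 0},
    {"xyz": [14, 26.4, 0], "twist": 0},
    {"xyz": [14, 26.4, 0], "twist": 0},
    {"xyz": [14, 26.4, 0], "twist": 0},
    {"xyz": [14, 26.4, 0], "twist": 0},
    {"xyz": [14, 26.4, 0], "twist": 0},
    {"xyz": [13.5, 26.4, 0], "twist": 0},
    {"xyz": [0, 0, 0], "twist": 0},
    {"xyz": [0, 0, 0], "twist": 0},
    {"xyz": [0, 0, 20], "twist": 0},
    {"xyz": [0, 0, 20], "twist": 0},
    {"xyz": [0, 0, 20], "twist": 0},
    {"xyz": [0, 0, 0], "twist": 0},
    {"xyz": [0, 0, 0], "twist": 0},
  ],
)

```text
time: 26.18
eef_pos: [0.5416, -0.2568, 0.2022]
tool_rot: [[0.988, -0.154, -0.003], [-0.154, -0.988, 0.002], [-0.003, -0.001, -1.0]]
contact_force: [-0.2, 0.1, -4.5]
width: 0.0109
```

```bash
python3 st.py; python3 - <<'E'
from h import *
s=arm.read_state();R=s['tool_rot'];print((R.T@(np.array([.54,-.259,.1345])-s['eef_pos'])*1000).round(1))
E
```

```text
26.1833 [ 0.5416 -0.2568  0.2022] head -8.88 tilt [-0.0032 -0.0014 -1.    ] F [-0.17  0.08 -4.55] M [-0.092 -0.037 -0.018] q [ 0.266  0.597  0.207  1.697 -0.153  0.867 -1.188] 0.010915318531608584
t7 [ 1.4000e-02 -5.2836e+01  3.3430e+00 -1.7590e+01 -3.0000e-03  5.8000e-02
  9.0000e-03]
[-1.   2.5 67.7]
```

apply_moves(
  series=[
    {"xyz": [-1, 2, 12], "twist": 0},
    {"xyz": [0, 0, 14], "twist": 0},
    {"xyz": [0, 0, 14], "twist": 0},
    {"xyz": [0, 0, 12], "twist": 0},
    {"xyz": [0, 0, 8], "twist": 0},
    {"xyz": [0, 0, 5], "twist": 0},
    {"xyz": [0, 0, 0], "twist": 0},
    {"xyz": [0, 0, 0], "twist": 0},
  ],
)

```text
time: 26.85
eef_pos: [0.5415, -0.2601, 0.1387]
tool_rot: [[0.988, -0.155, 0.001], [-0.155, -0.988, -0.0], [0.001, 0.0, -1.0]]
contact_force: [-0.6, -0.0, -4.1]
width: 0.0111
```

```bash
python3 st.py
```

```text
26.85 [ 0.5415 -0.2601  0.1387] head -8.93 tilt [ 1.1e-03  3.0e-04 -1.0e+00] F [-0.6  -0.04 -4.06] M [-0.002 -0.046 -0.018] q [ 0.285  0.677  0.186  1.753 -0.175  0.727 -1.165] 0.011075546140303637
t7 [-5.2000e-02 -5.5824e+01  3.4900e+00 -1.5886e+01  2.0000e-03  2.2000e-02
  2.0000e-03]
```

apply_moves(
  series=[
    {"xyz": [0, 0, 2], "twist": 0},
    {"xyz": [0, 0, 1.5], "twist": 0},
    {"xyz": [0, 0, 0], "twist": 0},
    {"xyz": [0, 0, 0], "twist": 0},
  ],
)

```text
time: 27.18
eef_pos: [0.5412, -0.26, 0.1347]
tool_rot: [[0.988, -0.155, 0.001], [-0.155, -0.988, -0.0], [0.001, 0.0, -1.0]]
contact_force: [-0.9, -0.5, -4.8]
width: 0.0111
```

apply_moves(
  series=[
    {"xyz": [0, 0, 1], "twist": 0},
    {"xyz": [0, 0, 0], "twist": 0},
    {"xyz": [0, 0, 0], "twist": 0},
  ],
)

```text
time: 27.43
eef_pos: [0.5416, -0.2602, 0.1345]
tool_rot: [[0.988, -0.155, 0.002], [-0.155, -0.988, -0.001], [0.002, 0.0, -1.0]]
contact_force: [-0.6, 1.5, 5.3]
width: 0.0111
```

The key is on the pocket floor (Fz went to +5). I release it and rise.

apply_moves(
  series=[
    {"xyz": [0, 0, 0], "twist": 0},
    {"xyz": [0, 0, 0], "twist": 0},
    {"xyz": [0, 0, 0], "twist": 0},
    {"xyz": [0, 0, 0], "twist": 0},
    {"xyz": [0, 0, 0], "twist": 0},
    {"xyz": [0, 0, 0], "twist": 0},
    {"xyz": [0, 0, 0], "twist": 0},
    {"xyz": [0, 0, 0], "twist": 0},
  ],
  fingers=1,
)

```text
time: 28.1
eef_pos: [0.541, -0.26, 0.1334]
tool_rot: [[0.988, -0.155, -0.0], [-0.155, -0.988, 0.0], [-0.0, -0.0, -1.0]]
contact_force: [-0.1, 0.1, 0.4]
width: 0.0854
```

apply_moves(
  series=[
    {"xyz": [0, 0, -15], "twist": 0},
    {"xyz": [0, 0, -25], "twist": 0},
    {"xyz": [0, 0, -25], "twist": 0},
    {"xyz": [0, 0, -25], "twist": 0},
    {"xyz": [0, 0, -10], "twist": 0},
    {"xyz": [0, 0, 0], "twist": 0},
  ],
)

```text
time: 28.6
eef_pos: [0.5425, -0.2608, 0.2361]
tool_rot: [[0.988, -0.155, 0.005], [-0.155, -0.988, -0.002], [0.005, 0.001, -1.0]]
contact_force: [0.1, -0.5, -0.0]
width: 0.0855
```

```bash
python3 st.py; python3 - <<'E'
from h import *
s,c=snap('scene','s17.png');s2,c2=snap('wrist','w17.png')
# handle location via orange mask, compare to initial
for f in('scene0.png','s17.png'):
    i=load(f)['c']['img'];m=cv2.inRange(cv2.cvtColor(i,cv2.COLOR_BGR2HSV),(3,170,100),(16,255,255));k=np.zeros_like(m);k[220:262,180:215]=m[220:262,180:215]
    print(f,cv2.boundingRect(cv2.findNonZero(k)))
A=cv2.resize(c['img'][215:305,160:250],(400,400),interpolation=cv2.INTER_CUBIC);B=cv2.resize(c2['img'][60:360,140:440],(400,400))
cv2.imwrite('pics/c17.png',np.hstack([A,B]))
R=s2['tool_rot'];print((R.T@(np.array([.52,.264,.25])-s2['eef_pos'])*1000).round(1))
E
```

```text
28.6 [ 0.5425 -0.2608  0.2361] head -8.94 tilt [ 0.0054  0.0014 -1.    ] F [ 0.1  -0.49 -0.02] M [-0.059 -0.064  0.021] q [ 0.264  0.558  0.218  1.662 -0.144  0.932 -1.192] 0.08552920775634977
t7 [-2.4200e-01 -5.1477e+01  3.1940e+00 -1.8432e+01  2.9000e-02  3.2200e-01
 -3.5000e-02]
scene0.png (193, 228, 5, 26)
s17.png (189, 229, 15, 26)
[-102.5 -514.4  -16.3]
```

View pics/c17.png

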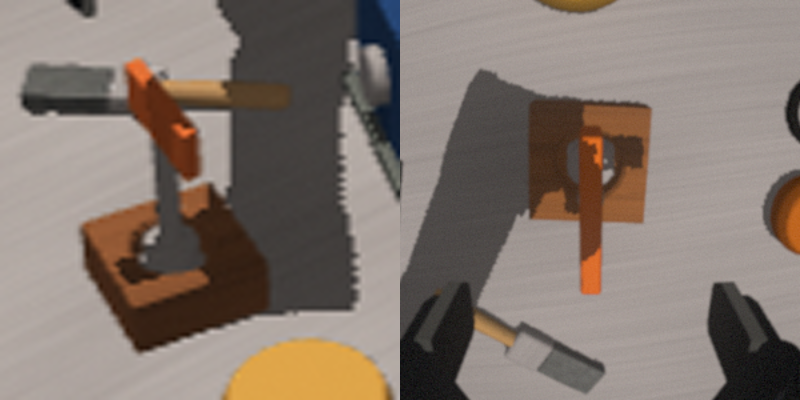

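The key stands upright in the holder pocket, centred. Bystanders are untouched. Now I go to the selector.

apply_moves(
  series=[
    {"xyz": [0, 0, -20], "twist": 0},
    {"xyz": [0, 0, -20], "twist": 0},
    {"xyz": [-11.2, -34.2, 0], "twist": 0},
    {"xyz": [-11.2, -34.2, 0], "twist": 0},
    {"xyz": [-11.2, -34.2, 0], "twist": 0},
    {"xyz": [-11.2, -34.2, 0], "twist": 0},
    {"xyz": [-11.2, -34.2, 0], "twist": 0},
    {"xyz": [-11.2, -34.2, 0], "twist": 0},
    {"xyz": [-11.2, -34.2, 0], "twist": 0},
    {"xyz": [-11.2, -34.2, 0], "twist": 0},
    {"xyz": [-11.2, -34.2, 0], "twist": 0},
    {"xyz": [-11.2, -34.2, 0], "twist": 0},
    {"xyz": [-11.2, -34.2, 0], "twist": 0},
    {"xyz": [-11.2, -34.2, 0], "twist": 0},
    {"xyz": [-11.2, -34.2, 0], "twist": 0},
  ],
)

```text
time: 29.95
eef_pos: [0.4646, 0.2032, 0.2716]
tool_rot: [[0.988, -0.155, -0.003], [-0.155, -0.988, -0.002], [-0.003, 0.002, -1.0]]
contact_force: [0.9, -0.2, -0.5]
width: 0.0854
```

apply_moves(
  series=[
    {"xyz": [0, 0, 0], "twist": -6.6},
    {"xyz": [0, 0, 0], "twist": -6.6},
    {"xyz": [0, 0, 0], "twist": -6.6},
    {"xyz": [0, 0, 0], "twist": -6.6},
    {"xyz": [0, 0, 0], "twist": -6.6},
    {"xyz": [0, 0, 0], "twist": -6.6},
    {"xyz": [0, 0, 0], "twist": -6.6},
    {"xyz": [0, 0, 0], "twist": -6.6},
    {"xyz": [0, 0, 0], "twist": -6.6},
    {"xyz": [0, 0, 0], "twist": 0},
    {"xyz": [0, 0, 0], "twist": 0},
  ],
)

```text
time: 30.87
eef_pos: [0.4655, 0.2014, 0.272]
tool_rot: [[0.639, 0.769, -0.003], [0.769, -0.639, -0.001], [-0.002, -0.002, -1.0]]
contact_force: [0.3, 1.1, 0.2]
width: 0.0857
```

```bash
python3 st.py; python3 - <<'E'
from h import *
s,c=snap('wrist','w18.png');u,v=wproj(s,c,[.52,.264,.1]);print(u,v)
u0,v0=int(u)-70,int(v)-52;u0,v0=max(u0,0),max(v0,0);print(u0,v0)
cv2.imwrite('pics/w18c.png',cv2.resize(c['img'][v0:v0+105,u0:u0+140],(800,600),interpolation=cv2.INTER_CUBIC))
d=load('side0.png');print('cleaner',at_z(d,174,288,.085),at_z(load('scene0.png'),373,187,.085))
E
```

```text
30.8667 [0.4655 0.2014 0.272 ] head 50.28 tilt [-0.0024 -0.0016 -1.    ] F [0.27 1.05 0.17] M [-0.042 -0.035 -0.022] q [-0.387  0.378 -0.105  1.852  0.048  0.917 -1.208] 0.08566734684542601
t7 [ 1.2800e-01 -4.1494e+01 -6.2100e-01 -1.8259e+01  2.3000e-02  9.0000e-03
  1.9000e-01]
284.9953204175692 102.69699195056492
214 50
cleaner [0.57700083 0.48143321 0.085     ] [0.59965891 0.45777789 0.085     ]
```

View pics/w18c.png

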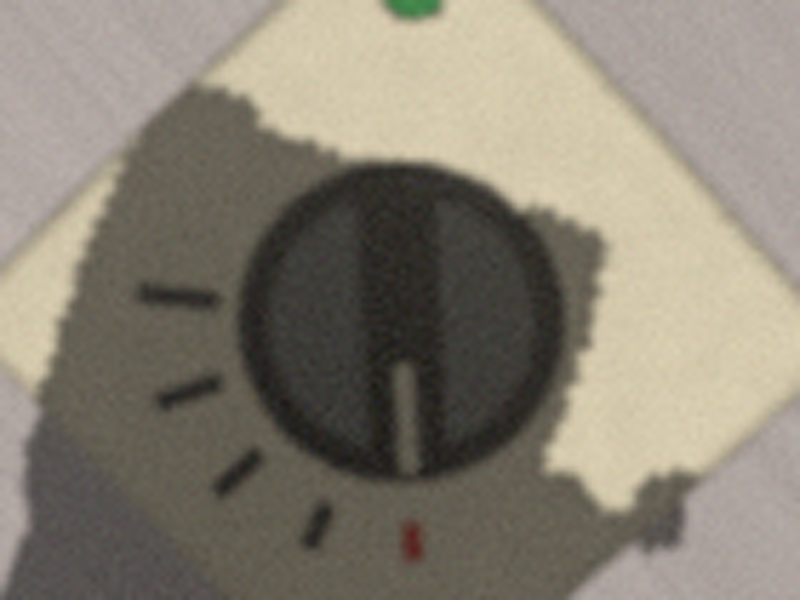

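The white box's selector is shown with its pointer at the red mark, at crop (412,542). The disc centre is at crop (403,320). The black marks run clockwise from red.

```bash
python3 - <<'E'
from h import *
d=load('w18.png');s=d['s'];R=s['tool_rot']
a=at_z(d,214+403/5.714,50+320/5.714,.08);L=at_z(d,214+242/5.714,50+320/5.714,.08);r=at_z(d,214+563/5.714,50+320/5.714,.08)
print(a.round(4),np.linalg.norm(L-r)); b=at_z(d,214+400/5.714,50+320/5.714,.105);print(b.round(4))
p=at_z(d,214+409/5.714,50+472/5.714,.105);m=at_z(d,214+412/5.714,50+542/5.714,.07)
for q in(p,m): print(np.degrees(np.arctan2(*(a-q)[1::-1])))
print((R.T@(np.r_[a[:2],.13]-s['eef_pos'])*1000).round(1))
E
```

```text
[0.5176 0.2617 0.08  ] 0.05674782880678613
[0.5173 0.2622 0.105 ]
52.36865191243805
52.6763010813398
[ 80.    1.8 141.8]
```

apply_moves(
  series=[
    {"xyz": [20, 0.5, 20], "twist": 0},
    {"xyz": [20, 0.5, 25], "twist": 0},
    {"xyz": [20, 0.5, 25], "twist": 0},
    {"xyz": [20, 0.3, 25], "twist": 0},
    {"xyz": [0, 0, 25], "twist": -2.2},
    {"xyz": [0, 0, 20], "twist": 0},
    {"xyz": [0, 0, 0], "twist": 0},
    {"xyz": [0, 0, 0], "twist": 0},
  ],
)

```text
time: 31.58
eef_pos: [0.5176, 0.262, 0.1323]
tool_rot: [[0.608, 0.794, -0.003], [0.794, -0.608, -0.002], [-0.003, -0.001, -1.0]]
contact_force: [-0.1, 0.5, 0.6]
width: 0.0857
```

```bash
python3 st.py;python3 - <<'E'
from h import *
s=arm.read_state();R=s['tool_rot'];print((R.T@(np.array([.5176,.2618,.086])-s['eef_pos'])*1000).round(1))
E
```

```text
31.5833 [0.5176 0.262  0.1323] head 52.58 tilt [-0.003 -0.001 -1.   ] F [-0.08  0.5   0.6 ] M [-0.03  -0.013  0.006] q [-0.455  0.656 -0.098  1.806  0.094  0.688 -1.258] 0.08568147065439118
t7 [-1.4900e-01 -5.0807e+01 -6.2600e-01 -1.3772e+01  8.0000e-03 -1.0000e-03
 -1.8000e-02]
[ 0.   0.1 46.3]
```

apply_moves(
  series=[
    {"xyz": [0, 0, 16], "twist": 0},
    {"xyz": [0, 0, 16], "twist": 0},
    {"xyz": [0, 0, 13], "twist": 0},
    {"xyz": [0, 0, 0], "twist": 0},
    {"xyz": [0, 0, 0], "twist": 0},
  ],
)

```text
time: 32.0
eef_pos: [0.5191, 0.2626, 0.0896]
tool_rot: [[0.607, 0.795, 0.001], [0.795, -0.607, 0.0], [0.001, 0.001, -1.0]]
contact_force: [0.3, 0.2, 0.8]
width: 0.0852
```

apply_moves(
  series=[
    {"xyz": [0, 0, 0], "twist": 0},
    {"xyz": [0, 0, 0], "twist": 0},
    {"xyz": [0, 0, 0], "twist": 0},
    {"xyz": [0, 0, 0], "twist": 0},
    {"xyz": [0, 0, 0], "twist": 0},
    {"xyz": [0, 0, 0], "twist": 0},
    {"xyz": [0, 0, 0], "twist": 0},
    {"xyz": [0, 0, 0], "twist": 0},
    {"xyz": [0, 0, 0], "twist": 0},
    {"xyz": [0, 0, 0], "twist": 0},
  ],
  fingers=0,
)

```text
time: 32.83
eef_pos: [0.5179, 0.2631, 0.089]
tool_rot: [[0.606, 0.795, -0.001], [0.795, -0.606, 0.001], [0.0, -0.001, -1.0]]
contact_force: [-2.5, 0.2, 5.8]
width: 0.0113
```

```bash
python3 st.py
```

```text
32.8333 [0.5179 0.2631 0.089 ] head 52.7 tilt [ 1.e-04 -9.e-04 -1.e+00] F [-2.48  0.21  5.77] M [0.044 0.45  0.054] q [-0.46   0.72  -0.09   1.833  0.105  0.594 -1.266] 0.011250297948597108
t7 [ 9.9000e-01 -5.1812e+01  4.8800e-01 -1.2942e+01  3.2600e-01 -5.3500e-01
 -6.0000e-03]
```

apply_moves(
  series=[
    {"xyz": [0, 0, 0], "twist": 5},
    {"xyz": [0, 0, 0], "twist": 5},
    {"xyz": [0, 0, 0], "twist": 5},
    {"xyz": [0, 0, 0], "twist": 5},
    {"xyz": [0, 0, 0], "twist": 5},
    {"xyz": [0, 0, 0], "twist": 5},
    {"xyz": [0, 0, 0], "twist": 5},
    {"xyz": [0, 0, 0], "twist": 5},
    {"xyz": [0, 0, 0], "twist": 5},
    {"xyz": [0, 0, 0], "twist": 5},
    {"xyz": [0, 0, 0], "twist": 5},
    {"xyz": [0, 0, 0], "twist": 5},
    {"xyz": [0, 0, 0], "twist": 5},
    {"xyz": [0, 0, 0], "twist": 5},
    {"xyz": [0, 0, 0], "twist": 0},
    {"xyz": [0, 0, 0], "twist": 0},
  ],
)

```text
time: 34.17
eef_pos: [0.5179, 0.2628, 0.089]
tool_rot: [[0.955, -0.298, -0.001], [-0.298, -0.955, 0.0], [-0.001, 0.0, -1.0]]
contact_force: [-1.6, -0.8, 5.3]
width: 0.0112
```

```bash
python3 st.py
```

```text
34.1667 [0.5179 0.2628 0.089 ] head -17.33 tilt [-1.e-03  1.e-04 -1.e+00] F [-1.63 -0.77  5.29] M [-0.117  0.506 -0.004] q [-0.672  0.735  0.245  1.839 -0.292  0.604 -2.119] 0.011190536770035656
t7 [ 3.5800e-01 -5.1020e+01  4.6210e+00 -1.2662e+01  6.2000e-02 -7.8200e-01
 -6.0000e-03]
```

apply_moves(
  series=[
    {"xyz": [0, 0, 0], "twist": 2},
    {"xyz": [0, 0, 0], "twist": 2},
    {"xyz": [0, 0, 0], "twist": 0},
    {"xyz": [0, 0, 0], "twist": 0},
    {"xyz": [0, 0, 0], "twist": 0},
    {"xyz": [0, 0, 0], "twist": 0},
  ],
)

```text
time: 34.67
eef_pos: [0.5179, 0.2628, 0.089]
tool_rot: [[0.932, -0.364, -0.001], [-0.364, -0.932, 0.001], [-0.001, -0.0, -1.0]]
contact_force: [-1.7, 0.2, 6.5]
width: 0.0114
```

apply_moves(
  series=[
    {"xyz": [0, 0, 0], "twist": 0},
    {"xyz": [0, 0, 0], "twist": 0},
    {"xyz": [0, 0, 0], "twist": 0},
    {"xyz": [0, 0, 0], "twist": 0},
    {"xyz": [0, 0, 0], "twist": 0},
    {"xyz": [0, 0, 0], "twist": 0},
    {"xyz": [0, 0, 0], "twist": 0},
    {"xyz": [0, 0, 0], "twist": 0},
  ],
  fingers=1,
)

```text
time: 35.33
eef_pos: [0.5186, 0.2624, 0.0884]
tool_rot: [[0.931, -0.364, 0.0], [-0.364, -0.931, -0.0], [0.0, 0.0, -1.0]]
contact_force: [0.7, 0.4, 0.5]
width: 0.0854
```

apply_moves(
  series=[
    {"xyz": [0, 0, -15], "twist": 0},
    {"xyz": [0, 0, -25], "twist": 0},
    {"xyz": [0, 0, -30], "twist": 0},
    {"xyz": [0, 0, -30], "twist": 0},
    {"xyz": [0, 0, -30], "twist": 0},
    {"xyz": [0, 0, -30], "twist": 0},
    {"xyz": [-20, 0, 0], "twist": 0},
    {"xyz": [-20, 0, 0], "twist": 0},
    {"xyz": [-20, 0, 0], "twist": 0},
    {"xyz": [0, 0, 0], "twist": 0},
    {"xyz": [0, 0, 0], "twist": 0},
    {"xyz": [0, 0, 0], "twist": 0},
  ],
)

```text
time: 36.33
eef_pos: [0.4633, 0.284, 0.2486]
tool_rot: [[0.931, -0.364, 0.001], [-0.364, -0.931, -0.0], [0.001, -0.0, -1.0]]
contact_force: [-0.1, -0.0, -0.5]
width: 0.0855
```

```bash
python3 st.py; python3 - <<'E'
from h import *
s,c=snap('wrist','w19.png');d=load('w19.png');u,v=wproj(s,c,[.5176,.262,.08]);print(u,v)
A=cv2.resize(c['img'][max(int(v)-50,0):int(v)+50,int(u)-50:int(u)+50],(400,400),interpolation=cv2.INTER_CUBIC)
c2=snap('scene','s19.png')[1]; B=cv2.resize(c2['img'][150:320,150:385],(400,400),interpolation=cv2.INTER_CUBIC)
cv2.imwrite('pics/c19.png',np.hstack([A,B]));print(max(int(v)-50,0),int(u)-50)
E
```

```text
36.3333 [0.4633 0.284  0.2486] head -21.35 tilt [ 1.e-03 -3.e-04 -1.e+00] F [-0.1  -0.04 -0.46] M [-0.015 -0.036 -0.014] q [-0.849  0.476  0.365  1.804 -0.21   0.9   -2.333] 0.08547987235591675
t7 [-7.5100e-01 -4.4866e+01  3.7730e+00 -1.7453e+01 -4.6000e-02  5.0000e-02
 -3.0000e-03]
282.67363491342627 129.59525467607932
79 232
```

No pictures are left, so I check the pointer and the key by code.

```bash
python3 - <<'E'
from h import *
for f in('w18.png','w19.png'):
    d=load(f);s,c=d['s'],d['c'];g=c['img'].max(2).astype(int)
    C=np.array([.5176,.262]);best=[]
    for a in range(0,360,2):
        t=np.radians(a);v=[]
        for r in np.linspace(.012,.024,9):
            u,w=wproj(s,c,[*(C+r*np.array([np.cos(t),np.sin(t)])),.105]);v.append(g[int(round(w)),int(round(u))])
        best.append((np.mean(v),a))
    best.sort(reverse=True);print(f,[(round(float(b),0),a) for b,a in best[:5]],'dark:',[(round(float(b)),a) for b,a in best[-8:]])
def box(f):
    i=load(f)['c']['img'];m=cv2.inRange(cv2.cvtColor(i,cv2.COLOR_BGR2HSV),(3,170,100),(16,255,255));k=np.zeros_like(m);k[220:262,180:215]=m[220:262,180:215]
    return cv2.boundingRect(cv2.findNonZero(k))
print(box('s17.png'),box('s19.png'))
# scene difference vs. start (moved bystanders)
a,b=[cv2.GaussianBlur(load(f)['c']['img'],(5,5),0) for f in('scene0.png','s19.png')]
m=(cv2.absdiff(a,b).max(2)>60).astype('uint8');n,l,st,ce=cv2.connectedComponentsWithStats(m)
print([list(map(int,x)) for x in st[1:] if x[4]>25])
E
```

```text
w18.png [(94.0, 232), (88.0, 230), (86.0, 234), (83.0, 228), (73.0, 236)] dark: [(41, 220), (41, 250), (41, 246), (40, 218), (40, 248), (40, 244), (40, 214), (40, 216)]
w19.png [(194.0, 158), (190.0, 160), (188.0, 156), (162.0, 154), (154.0, 162)] dark: [(57, 146), (56, 356), (56, 354), (55, 142), (55, 138), (53, 172), (53, 144), (50, 140)]
(189, 229, 15, 26) (189, 229, 15, 26)
[[26, 0, 101, 45, 1986], [201, 0, 19, 9, 82], [302, 5, 37, 36, 526], [191, 11, 8, 14, 38], [279, 10, 21, 25, 282], [170, 34, 46, 33, 758], [0, 40, 22, 26, 361], [116, 48, 48, 31, 842], [315, 55, 19, 35, 205], [0, 74, 22, 35, 548], [157, 87, 15, 3, 26], [189, 93, 5, 12, 51], [171, 96, 4, 9, 26], [295, 97, 27, 48, 503], [147, 103, 4, 14, 30], [326, 130, 7, 12, 64], [0, 138, 23, 24, 415], [285, 167, 25, 13, 110], [0, 168, 11, 11, 101], [199, 173, 100, 25, 1169], [29, 185, 9, 14, 95], [160, 185, 32, 11, 222], [32, 193, 150, 91, 2721], [0, 194, 9, 20, 134], [188, 229, 6, 9, 40], [192, 238, 13, 18, 109]]
```

```bash
python3 -c "
from plant import arm
print(arm.close_job())"
```

```text
the job is handed in; nothing more can be done
None
```

The nut is tight against its stop, the key stands upright in its holder, and the selector is let go at the third click. I handed the job in at about 36 s of the 72 s allowed; the hand-in gives no verdict.

- **Nut:** It ended about 54° clockwise of where it started, which fits the given slack range. I read its final position in the wrist image after the last lift-off and got 6.5°. That is within a degree of where it resisted about 0.4 N m, well over the 0.12 N m it takes to turn.
- **Trouble on the way:** In the first push, the socket slipped past the nut after reaching its stop. In the second push it wedged on the nut, and backing the key off dragged the nut back about 16°. I put the key back on, tightened the nut lightly to the stop and lifted straight off.
- **Key:** A picture showed it upright and centred in the holder after release. The handle was in the same place in the last scene image.
- **Selector:** The pointer went from 232° to 158°, measured to about 2°, against a nominal 75° for three clicks. The gripper was clear, with contact force near zero.
- **Bystanders:** The start and end scene images differed only at the arm, its shadow and the key handle.
- **Picture limit:** The last picture I wanted was refused because all 12 views were used. The final selector, key and bystander checks were therefore made by code only.

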